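# Nip up the potter's wheel centre nut with an adjustable wrench

## Robot

A 6-joint arm with a two-finger parallel gripper is mounted at the origin on the work surface. World frame = base frame: x ahead of the robot, y to its left, z up, the work surface at z = 0. Lengths are in mm, angles in rad, forces in N, time in s.
With the tool pointing down it reaches from about 350 to 875 mm from the base axis. Payload 4.2 kg.
Tool frame: the origin (TCP) lies at the very end of the fingers, on their centre line; the grasp point (between the pads) lies 19 mm behind it; z points along the fingers, y is the direction in which the jaws open and shut (so a half turn about z gives the same grasp; the last joint's range is limited). The gripper opens to 85 mm and grips with 20 to 120 N. Pads are 22 mm wide; open, the fingers measure 114 mm over their backs; the gripper's body (76 mm by 85 mm) begins 54 mm behind the grasp point. The pads swing forward as they close: fully open they stand 13 mm farther back than shut.
Start: joints at [-1.013, 0.385, 0.008, 0, -1.194, -0.259], TCP at [183.999, -597.28, 199.312] pointing down, gripper open.
Joint ranges: [-3.14, 3.14], [-1.21, 2.06], [-1.07, 1.41], [-3.16, 2.05], [-2.99, -0.16], [-3.1, 3.1]. Speed limits (rad/s): [2.79, 2.79, 3.14, 3.14, 3.14, 3.14].

## Interface

Orientations are given as a unit quaternion [x, y, z, w].
In Python, from bench import telemetry, eyes, arm gives the robot as it stands. The module is installed in compiled form; this text tells all that it offers.
- The arm moves only by the tool move_arm, never from a script. Its argument "deltas" is text: rows parted by semicolons, each of 6 numbers parted by spaces: the shift along the tool's x, y, z in cm, then the turn, a rotation vector about the tool's x, y, z in rad. A call has 1 to 12 rows; each row shifts and turns the commanded pose from where the row before left it, along the tool's axes as they then stand; what a row does not reach is not made up. A row lasts 1/8 s, in which the tool goes at most 62.5 mm and 10.7 degrees, less where a joint would pass 70% of its speed; a pose out of reach is approached as far as the arm can. A call is refused whole if a number of a shift passes 6.25 or a number of a turn 0.188, either way. A call with a gripper value outside its range is refused whole. "grip" is the finger opening in cm, from 0 to 8.54, set as the call begins (left out, the last holds). The fingers move at their own pace and stop on an object; the grip force is fixed at half the most. Time passes only in rows, so rows that do not move let the fingers close. It gives the time, the measured TCP pose, the force and the opening at its end, in the units of the state.
- telemetry.read_state(): the state, without advancing time (a new reading comes with each control period).
- eyes.get_image(name): name is "side" or "top" or "wrist"; returns a dict with "pixels" (400x640x3 uint8, blue, green, red), "range_z" (400x640 float32, mm along the optical axis (not along the pixel's ray), 0 where there is no reading), "fx", "fy", "cx", "cy" (pixels), "origin" and "orientation" of the camera in the world; the wrist camera has in their place "tool_from_camera" (4x4, takes a point from camera to tool coordinates, whose origin is the TCP and whose axes are the flange's). Camera axes: x right, y up, looking along -z (the intrinsics and any distortion apply to the point x, -y, -z); pixel columns grow to the right and rows downward; lengths in mm; the calibration is good to about 2 mm. A picture is of the moment at which its call begins: read the wrist's pose just before it.
- arm.job_done(): hands the job in, once; it reports no verdict.
Trained networks look in a picture, given as the dict that the camera call returned (one of the last four; its "shot" number tells which), for a name from the list of things; names that differ only in an ending like _2 or _b are one class to them, and where a whole thing is asked for, a point or a joint stands for the part that bears it (a point fixed in the world has none). Each returns a list of dicts, best first, with "p" (0 to 1); they miss things now and then, are a little off and sometimes report something else, mostly with a low value. They report only what shows in the picture. A call takes as long as a camera call. They do not tell look-alikes from the thing itself.
- eyes.boxes_of(picture, name): "point" ([x, y, z] in mm, in world coordinates, good to about 4 mm: the middle of the surface that is visible of it).
The state is a dict: "clock": time; "joints": joint angles; "joint_vel": joint speeds; "joint_efforts": joint torques, N m; "position": TCP position; "ee_rot": TCP orientation; "contact_force": force on the tool from outside, world axes, zero at the start; "wrist_torque": the same for the moment, N m; "gripper_width": finger opening in mm.
Only numpy, scipy, OpenCV 4.12 (cv2) and the standard library are available. Lean on these libraries where they do the work, as an engineer would, in place of code of your own. Each camera call takes 0.05 s, during which the arm holds its last target.

## Task

The nut in the middle of the potter's wheel has worked loose. Set the open adjustable wrench flat on the wheel disc with that nut well inside its mouth, roll its brass worm to close the jaw snugly on the nut before you turn anything, then with the wrench turn the nut clockwise (seen from above) until the red stripe on it lines up with the red line on the disc. Let go and leave the wrench lying on the nut, still snug, and leave the other things on the bench where they are.

Things in the scene. Friction and masses are not known exactly. Their poses are not given: they have to be found in the camera images.
- nut_center (a point): Hexagon nut on the wheel disc, 24 mm across flats, 27.7 across corners, 16 high, turning about the vertical; a stud end 16 mm across stands 3 mm above it. The point is its centre, 8 mm above the disc; the frame turns with it, z up, x toward the corner with the red stripe on top. Corners lie at x plus multiples of 60 degrees, flats face y plus multiples of 60 degrees
- nut (a joint): angle of the nut, rad: 0 when the red stripe is at the red line, negative before; grows as the nut turns clockwise seen from above. Starts between -0.95 and -0.75; friction of 0.2 N m holds it; runs freely to 0.5
- wheel_mark (a point): red line on the wheel disc, from near the nut to the rim. The point lies on it, 70 mm from the nut's axis, on the disc's top face; x points outward along the line. The disc is flat, 250 mm in diameter, its top 60 mm above the bench, and does not turn or move
- wrench_seat (a point): where the gripped nut's centre belongs in the wrench's mouth, 7.5 mm above the wrench's underside. x points out of the mouth, z up. The fixed jaw's face is 12 mm to -y, the sliding jaw's on the +y side; the throat 16 mm to -x, the jaw tips 13 mm to +x. Jaw faces run along x, so it grips with x along a corner of the nut. Head: x -58 to -16 mm, y -30 to +32 mm, 15 mm thick
- wrench_grip (a point): point on the handle to grasp it by, 90 mm to -x of wrench_seat, same height and axes. The handle is 24 mm wide (along y), 11 mm thick, 2 mm clear of what the wrench lies on, and runs on to 205 mm from wrench_seat. The wrench's centre of mass is some 20 mm nearer the head
- worm_top (a point): top of the brass knurled worm: a roller of radius 8 mm, 20 mm long, along the wrench's y, 42 mm to -x of wrench_seat, 12.5 mm above it, 5 mm proud of the head. Friction about 1; it needs 4 N of drag. A fingertip pressed on it lightly (5 to 15 N, about 1 mm of give) and dragged to the wrench's +x (toward the mouth) closes the jaw 1 mm per 4 mm dragged, the other way opens it. It stays where left
- jaw (a joint): how far the sliding jaw has closed, m: the gap between the jaws is 0.034 minus this. Starts between 0.003 and 0.0055 (gap 31 to 28.5 mm); 0.010 is snug on the 24 mm nut
- rib: bystander: round wooden rib, 90 mm across, 8 mm high; origin at its underside, leave it alone
- knife: bystander: wooden knife, 190 mm long, 8 mm high; origin at its underside, leave it alone
- loop_tool: bystander: loop trimming tool, 170 mm long, 14 mm high; origin at its underside, leave it alone
- spare_nut: bystander: larger dark spare nut, 30 mm across flats, not to be used; origin at its underside, leave it alone
- slip_jar: bystander: closed brown jar, 60 mm across, 85 mm high; origin at its underside, leave it alone
- test_bowl: bystander: terracotta bowl, 110 mm across, 50 mm high; origin at its underside, leave it alone
- glaze_cup: bystander: blue cup, 72 mm across, 85 mm high; origin at its underside, leave it alone
- wrench: Steel adjustable wrench, 235 mm long, 15 mm thick, about 0.5 kg, lying flat on the bench with its brass worm upward and its jaw open. Origin on its underside, 7.5 mm below wrench_seat, same axes
Not all that is in view belongs to the job. Of the things that look like the wrench, the largest one is meant.

How it is judged (in metres and radians):
On the way, in this order (a step that is already met when the one before it is completed fails the run):
1. the wrench lies flat on the disc around the nut, jaw still open, nut not yet turned (horizontal distance between wrench_seat and nut_center below 0.012 m and z of wrench_seat in the frame of nut_center below 0.003 m and angle between wrench_seat's own z axis and vertical below 0.08 rad and value of joint jaw below 0.008 m and value of joint nut below -0.6 rad), for 0.2 s.
2. the jaw is closed snugly on the nut (gap under 25.3 mm) before the nut is turned (horizontal distance between wrench_seat and nut_center below 0.009 m and z of wrench_seat in the frame of nut_center below 0.003 m and value of joint jaw above 0.0087 m and value of joint nut below -0.6 rad), for 0.2 s.
3. the nut is turned by the snug wrench until stripe and line agree within 0.17 rad (horizontal distance between wrench_seat and nut_center below 0.009 m and z of wrench_seat in the frame of nut_center below 0.004 m and value of joint jaw above 0.0085 m and value of joint nut between -0.17 and 0.17 rad), for 0.2 s.
At the end, for the whole second after the job is handed in: The nut's red stripe is within 0.17 rad (10 degrees) of the red line; the wrench lies at rest and flat (within 0.08 rad) on the disc around the nut, its seat within 9 mm of the nut's axis, its jaw still snug (gap under 25.5 mm) (all of step 3 and angle between wrench_seat's own z axis and vertical below 0.08 rad and linear speed of wrench below 0.02 m/s); the robot touches nothing.
It fails at once if one of the bystanders (rib, wooden knife, loop tool, spare nut, jar, bowl, cup) is pushed more than 30 mm (distance of any of rib, knife, loop_tool, spare_nut, slip_jar, test_bowl, glaze_cup from where it was at the start of the episode above 0.03 m).
It also fails if it takes over 67 s, if anything falls off the work surface, if the arm or the gripper's body presses on something with over 40 N, if the wrist force passes 120 N, or if a joint passes its speed limit or range.

## Working session

There is one attempt and no reset: what is moved stays moved. The work goes in short steps, Python scripts to look and compute and a tool call to move; the robot and the scene stay as the last step left them, time stands still between calls to the robot, and variables do not carry over. Pictures are saved under pics/ and viewed, and the job is handed in when it is done.

Besides the shell and the picture viewer there is one more tool, called after ">>>" by a JSON object that holds its "op" and its "data". move_arm: Moves the arm, as the interface text tells. Its arguments: {"type":"object","properties":{"deltas":{"type":"string"},"grip":{"type":"number"}},"required":["deltas"]}

```bash
mkdir -p pics
cat > h.py <<'E'
import numpy as np, cv2
from scipy.spatial.transform import Rotation as R
from bench import telemetry, eyes, arm
def world(im,u,v,z=None):
    # pixel -> world using depth, or plane z
    ray=np.array([(u-im['cx'])/im['fx'],-(v-im['cy'])/im['fy'],-1.0])
    if 'origin' in im:
        Rm=R.from_quat(im['orientation']).as_matrix(); o=np.array(im['origin'])
    else:
        s=im['state']; T=np.array(im['tool_from_camera']); Rt=R.from_quat(s['ee_rot']).as_matrix()
        Rm=Rt@T[:3,:3]; o=Rt@T[:3,3]+np.array(s['position'])
    d=Rm@ray
    if z is None:
        return o+d*im['range_z'][int(round(v)),int(round(u))]
    return o+d*(z-o[2])/d[2]
def proj(im,P):
    if 'origin' in im:
        Rm=R.from_quat(im['orientation']).as_matrix(); o=np.array(im['origin'])
    else:
        s=im['state']; T=np.array(im['tool_from_camera']); Rt=R.from_quat(s['ee_rot']).as_matrix()
        Rm=Rt@T[:3,:3]; o=Rt@T[:3,3]+np.array(s['position'])
    p=Rm.T@(np.array(P)-o)
    return im['cx']+im['fx']*p[0]/-p[2], im['cy']-im['fy']*p[1]/-p[2]
def get(n):
    s=telemetry.read_state(); im=eyes.get_image(n); im['state']=s; return im
E
python3 - <<'E'
from h import *
s=telemetry.read_state(); print(s['clock'],s['position'],s['ee_rot'],s['gripper_width'])
for n in ['top','side']:
    im=get(n); cv2.imwrite(f'pics/{n}0.png',im['pixels']); print(n,im.get('origin'),im.get('orientation'),im['fx'],[k for k in im])
    for k in ['wrench','nut_center','spare_nut','worm_top','wrench_grip','wrench_seat','wheel_mark']:
        try: print(k,[(np.round(b['point']),round(b['p'],2)) for b in eyes.boxes_of(im,k)])
        except Exception as e: print(k,e)
print(telemetry.read_state()['clock'])
E
```

```text
0.0 [ 183.81439092 -596.67897749  198.22029171] [-1.48749509e-01  9.88874303e-01  1.06949536e-03 -2.27282246e-04] 85.38250934283433
top [ 238.53566324  -97.97458393 1683.31444324] [-0.07085467  0.07276452  0.71542784 -0.69126547] 518.6366428078513 ['pixels', 'range_z', 'fx', 'fy', 'cx', 'cy', 'origin', 'orientation', 'shot', 'state']
wrench [(array([ 537., -313.,   16.]), 0.88), (array([ 470., -141.,   13.]), 0.86)]
nut_center [(array([ 678., -374.,   84.]), 0.21)]
spare_nut [(array([756.,  -9.,  21.]), 0.4), (array([ 679., -374.,   85.]), 0.4)]
worm_top [(array([ 544., -315.,   14.]), 0.9), (array([ 471., -137.,   10.]), 0.61), (array([ 464., -628.,    6.]), 0.54)]
wrench_grip [(array([ 538., -316.,   12.]), 0.82), (array([ 457., -624.,    9.]), 0.81)]
wrench_seat [(array([ 469., -137.,   10.]), 0.79), (array([ 462., -623.,    4.]), 0.76), (array([ 536., -314.,   13.]), 0.75), (array([590., 348.,   5.]), 0.53)]
wheel_mark [(array([548., 153.,  59.]), 0.65), (array([ 537., -314.,   10.]), 0.36)]
side [  276.66849371 -1283.58196263   976.18675965] [ 0.44737186 -0.05182834 -0.11381548  0.885561  ] 438.3706711685099 ['pixels', 'range_z', 'fx', 'fy', 'cx', 'cy', 'origin', 'orientation', 'shot', 'state']
wrench [(array([ 539., -320.,   12.]), 0.9), (array([ 424., -634.,   11.]), 0.59), (array([ 468., -147.,    6.]), 0.56), (array([525., 432.,  69.]), 0.54)]
nut_center []
spare_nut [(array([750., -24.,  15.]), 0.63)]
worm_top [(array([ 534., -320.,   13.]), 0.68), (array([ 471., -142.,   11.]), 0.64)]
wrench_grip [(array([ 536., -322.,   14.]), 0.78), (array([ 421., -636.,    8.]), 0.75), (array([ 466., -146.,   14.]), 0.74), (array([ 750., -105.,    5.]), 0.38)]
wrench_seat [(array([ 418., -635.,    5.]), 0.94), (array([ 535., -326.,   14.]), 0.89), (array([ 470., -147.,    3.]), 0.55)]
wheel_mark [(array([542., 110.,  60.]), 0.71)]
0.8
```

View pics/top0.png

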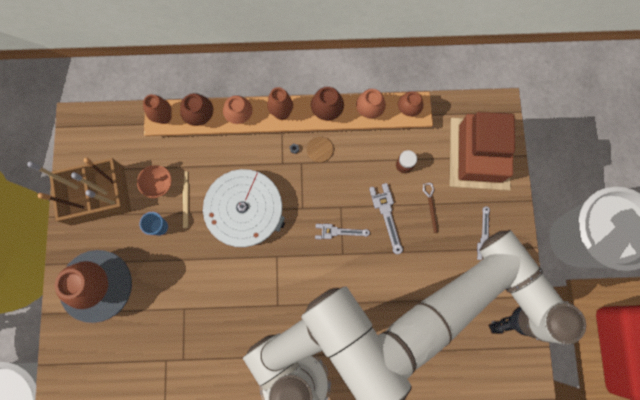

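View pics/side0.png

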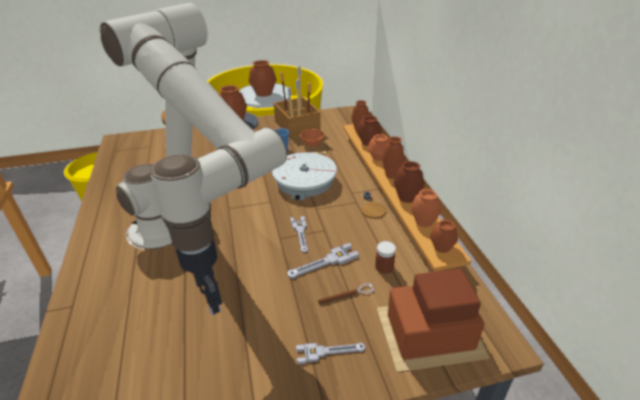

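Top view: wrench look-alikes at (386,217) the largest, (342,232) small, (485,230) small/partly hidden. Wheel nut at (242,207), spare nut at (295,148). I choose (386,217) and check it in a crop.

Run:
```python
from h import *
im=get('top')
p=im['pixels']
a=cv2.resize(p[170:265,350:430],None,fx=5,fy=5,interpolation=cv2.INTER_CUBIC)
b=cv2.resize(p[165:250,195:290],None,fx=4,fy=4,interpolation=cv2.INTER_CUBIC)
h=max(a.shape[0],b.shape[0])
pad=lambda x:cv2.copyMakeBorder(x,0,h-x.shape[0],0,0,cv2.BORDER_CONSTANT)
cv2.imwrite('pics/crop0.png',np.hstack([pad(a),pad(b)]))
for u,v in [(374,188),(397,248),(386,217),(390,187),(242,207),(256,175),(276,223),(284,229)]:
    print(u,v,np.round(world(im,u,v),1))
```

```text
374 188 [ 613.8 -277.2   -2.1]
397 248 [ 410.3 -339.6    9.3]
386 217 [ 512.6 -309.8   10.6]
390 187 [ 613.8 -329.7    5.2]
242 207 [548.6 149.7  80.3]
256 175 [654.5 106.7  66.1]
276 223 [497.1  45.3  61.2]
284 229 [486.   24.8   0.7]
```

View pics/crop0.png

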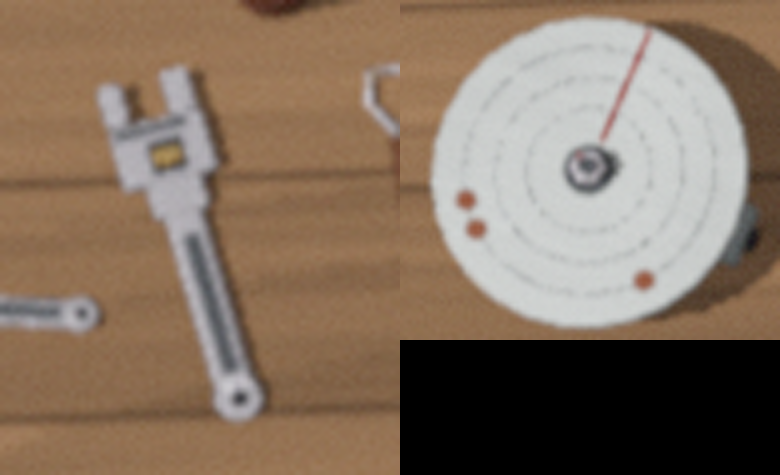

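```bash
cat >> h.py <<'E'
def plan(target,yaw=None,n=None):
    """rows (tool axes, cm/rad) from measured pose to target xyz, tool-x yaw, keeping vertical. single total printed"""
    s=telemetry.read_state(); Rt=R.from_quat(s['ee_rot'])
    d=Rt.inv().apply(np.array(target)-np.array(s['position']))/10
    x=Rt.apply([1,0,0]); cur=np.arctan2(x[1],x[0])
    z=Rt.apply([0,0,1])
    tz=0 if yaw is None else -((yaw-cur+np.pi)%(2*np.pi)-np.pi)
    # tilt correction
    ax=np.cross(z,[0,0,-1]); 
    print('t',round(s['clock'],2),'pos',np.round(s['position'],1),'yaw',round(cur,3),'F',np.round(s['contact_force'],1),'g',round(s['gripper_width'],1),'j6',round(s['joints'][5],2))
    print('total tool cm',np.round(d,2),'turn z',round(tz,3),'tilt fix tool',np.round(Rt.inv().apply(ax),4))
    return d,tz
E
python3 - <<'E'
from h import *
im=get('wrist'); cv2.imwrite('pics/w0.png',im['pixels']); print(np.round(im['tool_from_camera'],2),im['fx'],im['cx'],im['cy'])
plan([480,-325,200],0.21-np.pi)
E
```

```text
[[-0.0000e+00  9.6000e-01  2.8000e-01  7.0020e+01]
 [ 1.0000e+00  0.0000e+00  0.0000e+00  9.0000e-02]
 [ 0.0000e+00  2.8000e-01 -9.6000e-01 -1.7401e+02]
 [ 0.0000e+00  0.0000e+00  0.0000e+00  1.0000e+00]] 320.01290486473397 317.4160351761255 197.67578032507075
t 0.9 pos [ 184.  -597.3  199.3] yaw -2.843 F [-0.6  0.1  0.1] g 85.5 j6 -0.26
total tool cm [-36.3   17.31  -0.07] turn z 0.089 tilt fix tool [-0.0001  0.     -0.    ]
```

View pics/w0.png

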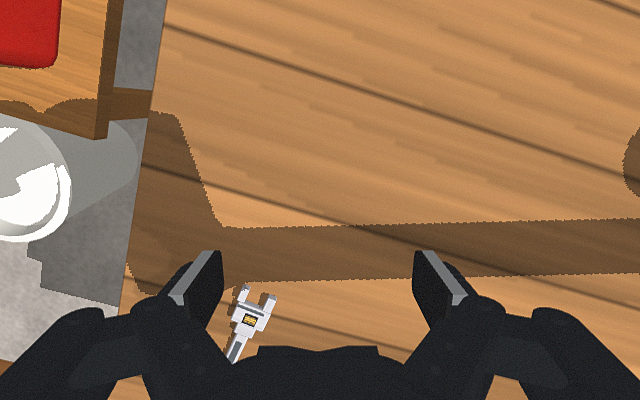

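The wrist view shows the gripper fingers and at (250,315) a small look-alike wrench; it sees best toward tool +x.

Run:
```python
from h import *
plan([585,-302,240],0.21-np.pi)
```

```text
t 0.9 pos [ 184.  -597.3  199.3] yaw -2.843 F [-0.6  0.1  0.1] g 85.5 j6 -0.26
total tool cm [-47.01  16.41  -4.07] turn z 0.089 tilt fix tool [-0.0001  0.     -0.    ]
```

>>> {"op": "move_arm", "data": {"deltas": "-4.7 1.64 -0.41 0 0 0;-4.7 1.64 -0.41 0 0 0;-4.7 1.64 -0.41 0 0 0;-4.7 1.64 -0.41 0 0 0;-4.7 1.64 -0.41 0 0 0;-4.7 1.64 -0.41 0 0 0;-4.7 1.64 -0.41 0 0 0;-4.7 1.64 -0.41 0 0 0;-4.7 1.64 -0.41 0 0 0;-4.7 1.64 -0.41 0 0 0.089;0 0 0 0 0 0;0 0 0 0 0 0"}}

```text
clock: 2.4
position: [584.6, -302.1, 240.0]
ee_rot: [-0.105, 0.994, 0.0, -0.0]
contact_force: [0.5, 0.9, 0.5]
gripper_width: 85.6
```

Run:
```python
from h import *
im=get('wrist'); cv2.imwrite('pics/w1.png',im['pixels'])
np.savez('w1.npz',**{k:im[k] for k in ['range_z']}); import pickle; pickle.dump(im,open('w1.pkl','wb'))
plan([585,-302,240],0.21-np.pi)
for k in ['wrench','worm_top','wrench_grip','wrench_seat']:
    print(k,[(np.round(b['point']),round(b['p'],2)) for b in eyes.boxes_of(im,k)])
```

```text
t 2.45 pos [ 584.2 -302.6  240.2] yaw -2.932 F [ 0.3  0.2 -0.8] g 86.0 j6 -1.13
total tool cm [-0.09  0.04  0.02] turn z -0.0 tilt fix tool [ 0.0002 -0.0006 -0.    ]
wrench [(array([ 468., -144.,    6.]), 0.96), (array([ 503., -629.,    6.]), 0.65), (array([ 532., -318.,   15.]), 0.62)]
worm_top [(array([ 535., -318.,   11.]), 0.84), (array([ 499., -631.,    6.]), 0.66)]
wrench_grip [(array([ 534., -321.,   12.]), 0.76), (array([ 496., -636.,   13.]), 0.73), (array([ 471., -138.,    5.]), 0.58)]
wrench_seat [(array([ 475., -140.,    9.]), 0.89), (array([ 535., -318.,   10.]), 0.78), (array([ 498., -633.,    7.]), 0.59)]
```

View pics/w1.png

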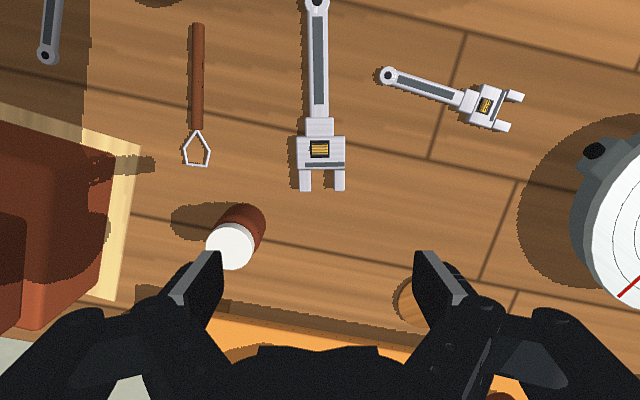

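Wrist view: the large wrench from its tail (317,5) to jaw tips (306,190)/(338,190), worm at (319,149), sliding jaw right. The jar is at (235,245), loop tool (197,90), small wrench (450,100).

Run:
```python
import pickle
from h import *
im=pickle.load(open('w1.pkl','rb'))
c=im['pixels'][0:200,280:360]
cv2.imwrite('pics/w1c.png',np.hstack([cv2.resize(c[100:200],None,fx=5,fy=5,interpolation=cv2.INTER_CUBIC),cv2.resize(c[0:100],None,fx=5,fy=5,interpolation=cv2.INTER_CUBIC)]))
d=im['range_z']; print(d[149,319],d[149,303],d[60,318],[np.round(world(im,u,v),1) for u,v in[(319,149),(303,150),(318,60),(280,150)]])
# mask by depth height
us,vs=np.meshgrid(np.arange(285,360),np.arange(0,200))
P=np.array([world(im,u,v) for u,v in zip(us.ravel(),vs.ravel())])
m=(P[:,2]>6)&(P[:,2]<30)
Q=P[m]; mu=Q[:,:2].mean(0); w,V=np.linalg.eigh(np.cov(Q[:,:2].T)); ax=V[:,1]; ax*=np.sign(ax[0]); print(m.sum(),mu,'yaw',np.arctan2(ax[1],ax[0]))
# handle only
yaw=np.arctan2(ax[1],ax[0])
for it in range(3):
    e=np.array([np.cos(yaw),np.sin(yaw)]); nrm=np.array([-e[1],e[0]])
    s=(Q[:,:2]-mu)@e; t=(Q[:,:2]-mu)@nrm
    bins=np.arange(s.min(),s.max(),8)
    cen=[]
    for b in bins:
        k=(s>=b)&(s<b+8)
        if k.sum()>5: cen.append((b+4,(t[k].min()+t[k].max())/2,t[k].max()-t[k].min(),t[k].mean(),np.median(Q[k,2])))
    cen=np.array(cen)
    h=(cen[:,2]<32)&(cen[:,0]<20)
    f=np.polyfit(cen[h,0],cen[h,1],1); yaw+=np.arctan(f[0])
print(np.round(cen,1)); print('yaw',yaw,'smin,max',s.min(),s.max(),'mu',mu, 'f',f)
```

```text
394.2596 397.95233 372.9492 [array([ 566.4, -303.9,   18.6]), array([ 572.3, -323. ,   14.5]), array([ 466.5, -326.6,   11.2]), array([ 580.5, -352.2,    0.6])]
5102 [ 520.12744338 -313.90872331] yaw 0.23670396743739758
[[-1.135e+02 -2.000e-01  2.800e+01 -2.000e-01  1.070e+01]
 [-1.055e+02 -4.000e-01  2.370e+01  2.000e-01  1.050e+01]
 [-9.750e+01 -1.000e-01  2.290e+01 -2.000e-01  1.070e+01]
 [-8.950e+01 -4.000e-01  2.310e+01 -3.000e-01  1.100e+01]
 [-8.150e+01 -5.000e-01  2.320e+01 -5.000e-01  1.090e+01]
 [-7.350e+01 -1.000e-01  2.210e+01  1.000e-01  1.110e+01]
 [-6.550e+01 -3.000e-01  2.220e+01 -5.000e-01  1.090e+01]
 [-5.750e+01 -5.000e-01  2.240e+01 -3.000e-01  1.120e+01]
 [-4.950e+01 -1.000e-01  2.380e+01 -4.000e-01  1.140e+01]
 [-4.150e+01 -2.000e-01  2.390e+01 -4.000e-01  1.130e+01]
 [-3.350e+01 -3.000e-01  2.390e+01  4.000e-01  1.160e+01]
 [-2.550e+01  0.000e+00  2.290e+01  0.000e+00  1.160e+01]
 [-1.750e+01 -2.000e-01  2.310e+01 -2.000e-01  1.160e+01]
 [-9.500e+00 -4.000e-01  2.320e+01 -4.000e-01  1.150e+01]
 [-1.500e+00 -6.000e-01  2.340e+01 -7.000e-01  1.170e+01]
 [ 6.500e+
[... 185 characters left out ...]
01  5.920e+01 -3.000e-01  1.330e+01]
 [ 3.850e+01  4.000e-01  5.970e+01  9.000e-01  1.450e+01]
 [ 4.650e+01  2.000e-01  6.010e+01  0.000e+00  1.520e+01]
 [ 5.450e+01  0.000e+00  6.030e+01  5.000e-01  1.490e+01]
 [ 6.250e+01 -2.000e-01  6.080e+01 -2.000e-01  1.480e+01]
 [ 7.050e+01  4.000e-01  5.950e+01 -1.000e-01  1.470e+01]
 [ 7.850e+01  8.000e-01  5.890e+01  9.000e-01  1.470e+01]
 [ 8.650e+01  1.300e+00  5.780e+01  8.000e-01  1.500e+01]
 [ 9.450e+01  1.200e+00  5.800e+01  8.000e-01  1.510e+01]
 [ 1.025e+02  1.100e+00  5.800e+01 -3.000e-01  1.490e+01]]
yaw 0.23327040187229128 smin,max -117.54926305051723 101.86231002850434 mu [ 520.12744338 -313.90872331] f [-9.85651141e-07 -2.84236248e-01]
```

View pics/w1c.png

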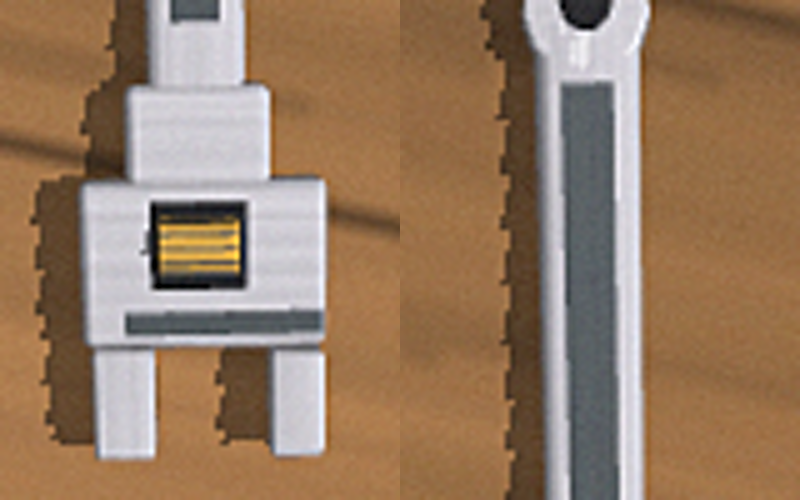

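Run:
```python
from h import *
plan([518.2,-314.7,3],0.233-np.pi)
```

```text
t 2.65 pos [ 584.1 -303.1  240.6] yaw -2.933 F [ 0.1  0.1 -0.5] g 85.5 j6 -1.13
total tool cm [ 6.69  0.23 23.76] turn z -0.025 tilt fix tool [-0.0001  0.0002  0.    ]
```

>>> {"op": "move_arm", "data": {"deltas": "3.35 0.12 3 0 0 0;3.34 0.11 5 0 0 -0.025;0 0 5 0 0 0;0 0 5 0 0 0;0 0 3 0 0 0;0 0 1.5 0 0 0;0 0 0.8 0 0 0;0 0 0.4 0 0 0;0 0 0 0 0 0", "grip": 5}}

```text
clock: 3.78
position: [519.6, -314.1, 4.1]
ee_rot: [-0.117, 0.993, -0.0, 0.001]
contact_force: [0.5, -0.3, 0.5]
gripper_width: 49.9
```

Run:
```python
from h import *
im=get('wrist'); cv2.imwrite('pics/w2.png',im['pixels'])
plan([518.2,-314.7,3],0.233-np.pi)
```

```text
t 3.83 pos [ 519.7 -314.1    4.3] yaw -2.907 F [ 0.6 -0.5  1.2] g 50.1 j6 -1.06
total tool cm [ 0.16 -0.02  0.13] turn z 0.002 tilt fix tool [-0.001   0.0016 -0.    ]
```

View pics/w2.png

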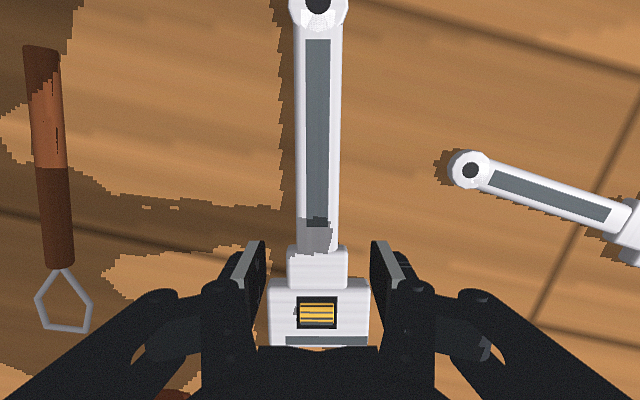

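The fingers straddle the handle, but close to the wider neck; I shift 7 mm toward the tail and close.

>>> {"op": "move_arm", "data": {"deltas": "0.7 0 0.1 0 0 0;0 0 0 0 0 0"}}

```text
clock: 4.08
position: [511.6, -315.6, 2.6]
ee_rot: [-0.117, 0.993, 0.0, 0.0]
contact_force: [-0.5, -0.3, -0.1]
gripper_width: 49.9
```

>>> {"op": "move_arm", "data": {"deltas": "0 0 0 0 0 0;0 0 0 0 0 0;0 0 0 0 0 0;0 0 0 0 0 0", "grip": 1.5}}

```text
clock: 4.58
position: [512.2, -315.5, 2.3]
ee_rot: [-0.117, 0.993, 0.0, 0.0]
contact_force: [0.3, -0.0, 1.1]
gripper_width: 15.0
```

Run:
```python
from h import *
plan([518.2,-314.7,3],0.233-np.pi)
```

```text
t 4.58 pos [ 512.2 -315.5    2.3] yaw -2.907 F [ 0.3 -0.   1.1] g 15.0 j6 -1.05
total tool cm [-0.6  -0.06 -0.07] turn z 0.002 tilt fix tool [ 0.  0. -0.]
```

Run:
```python
from h import *
im=get('wrist'); cv2.imwrite('pics/w3.png',im['pixels'])
print(telemetry.read_state()['gripper_width'])
```

```text
15.253276552091938
```

View pics/w3.png

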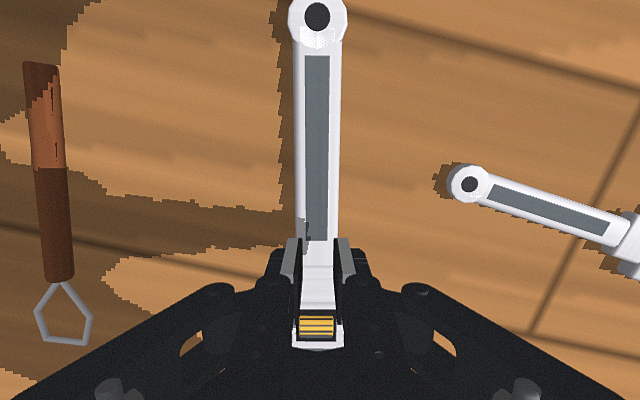

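>>> {"op": "move_arm", "data": {"deltas": "0 0 0 0 0 0;0 0 0 0 0 0;0 0 0 0 0 0", "grip": 0}}

```text
clock: 5.0
position: [512.2, -315.5, 2.3]
ee_rot: [-0.117, 0.993, -0.0, 0.0]
contact_force: [0.1, -0.3, 0.2]
gripper_width: 0.3
```

Run:
```python
from h import *
im=get('wrist'); cv2.imwrite('pics/w4.png',cv2.resize(im['pixels'][200:360,220:420],None,fx=4,fy=4))
d=im['range_z']; 
for v in (235,245,255,265,275,290): print(v,[ (u,np.round(world(im,u,v),0).tolist()) for u in (288,294,300,306,318,330,336,342,348)])
```

```text
235 [(288, [521.0, -331.0, -1.0]), (294, [520.0, -328.0, -0.0]), (300, [514.0, -325.0, 11.0]), (306, [513.0, -322.0, 12.0]), (318, [511.0, -315.0, 12.0]), (330, [510.0, -309.0, 12.0]), (336, [509.0, -305.0, 11.0]), (342, [513.0, -300.0, -1.0]), (348, [512.0, -297.0, -0.0])]
245 [(288, [527.0, -330.0, -1.0]), (294, [526.0, -327.0, -0.0]), (300, [519.0, -324.0, 12.0]), (306, [504.0, -323.0, 45.0]), (318, [501.0, -318.0, 47.0]), (330, [501.0, -312.0, 46.0]), (336, [516.0, -304.0, 10.0]), (342, [519.0, -299.0, -1.0]), (348, [518.0, -295.0, -0.0])]
255 [(288, [509.0, -330.0, 48.0]), (294, [508.0, -327.0, 49.0]), (300, [508.0, -324.0, 48.0]), (306, [503.0, -322.0, 55.0]), (318, [502.0, -318.0, 57.0]), (330, [501.0, -313.0, 55.0]), (336, [503.0, -309.0, 49.0]), (342, [503.0, -307.0, 48.0]), (348, [503.0, -304.0, 47.0])]
265 [(288, [444.0, -332.0, 176.0]), (294, [508.0, -326.0, 57.0]), (300, [508.0, -324.0, 57.0]), (306, [503.0, -322.0, 64.0]), (318, [502.0, -318.0, 65.0]), (330, [501.0, -313.0, 64.0]), (336, [504.0, -309.0, 56.0]), (342, [503.0, -307.0, 57.0]), (348, [503.0, -305.0, 57.0])]
275 [(288, [504.0, -328.0, 74.0]), (294, [502.0, -326.0, 76.0]), (300, [502.0, -324.0, 74.0]), (306, [503.0, -322.0, 72.0]), (318, [502.0, -318.0, 72.0]), (330, [500.0, -314.0, 74.0]), (336, [499.0, -312.0, 74.0]), (342, [497.0, -310.0, 77.0]), (348, [498.0, -308.0, 74.0])]
290 [(288, [504.0, -328.0, 83.0]), (294, [503.0, -326.0, 83.0]), (300, [502.0, -324.0, 84.0]), (306, [502.0, -322.0, 84.0]), (318, [508.0, -316.0, 72.0]), (330, [500.0, -314.0, 83.0]), (336, [500.0, -312.0, 83.0]), (342, [499.0, -310.0, 84.0]), (348, [499.0, -308.0, 83.0])]
```

View pics/w4.png

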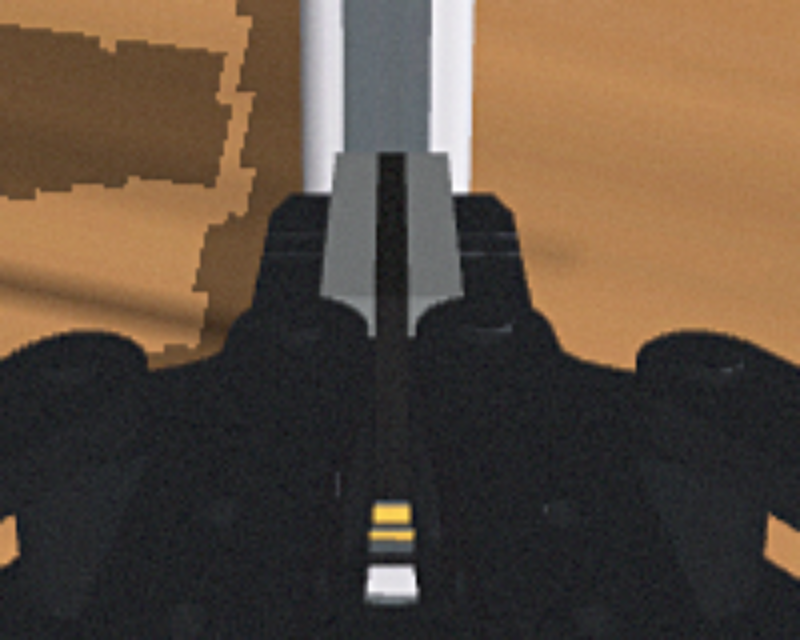

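The gripper shut to 0.3 mm without touching the handle. In the picture the pads end at about z 45, above the handle, though the TCP is reported at z 2. I'll check the fingertip height in the tool frame and with the side camera.

Run:
```python
from h import *
im=get('wrist'); s=im['state']; Rt=R.from_quat(s['ee_rot'])
for v in range(236,256,2): print(v,[np.round(Rt.inv().apply(world(im,u,v)-s['position']),0).tolist() for u in (308,312,328,332)])
im=get('side'); uv=proj(im,s['position']); print(uv)
u,v=map(int,uv); c=im['pixels'][v-70:v+30,u-60:u+60]; cv2.imwrite('pics/s4.png',cv2.resize(c,None,fx=6,fy=6,interpolation=cv2.INTER_CUBIC))
print(s['joints'],s['position'])
for dz in (0,20,40,60): print(dz,proj(im,s['position']+np.array([0,0,dz])))
```

```text
236 [[1.0, -5.0, -10.0], [1.0, -3.0, -11.0], [0.0, 6.0, -9.0], [-1.0, 8.0, -8.0]]
238 [[10.0, -4.0, -36.0], [11.0, -2.0, -36.0], [10.0, 5.0, -36.0], [-2.0, 8.0, -8.0]]
240 [[10.0, -4.0, -38.0], [10.0, -2.0, -38.0], [11.0, 5.0, -39.0], [-3.0, 8.0, -8.0]]
242 [[10.0, -4.0, -40.0], [11.0, -2.0, -41.0], [11.0, 5.0, -41.0], [10.0, 7.0, -40.0]]
244 [[10.0, -4.0, -42.0], [10.0, -2.0, -42.0], [10.0, 5.0, -42.0], [10.0, 7.0, -42.0]]
246 [[10.0, -4.0, -45.0], [11.0, -2.0, -45.0], [11.0, 5.0, -45.0], [11.0, 6.0, -45.0]]
248 [[11.0, -4.0, -47.0], [11.0, -2.0, -47.0], [10.0, 5.0, -47.0], [10.0, 6.0, -47.0]]
250 [[10.0, -4.0, -48.0], [10.0, -2.0, -48.0], [11.0, 5.0, -50.0], [10.0, 6.0, -49.0]]
252 [[11.0, -4.0, -51.0], [11.0, -2.0, -52.0], [10.0, 5.0, -51.0], [10.0, 6.0, -51.0]]
254 [[11.0, -4.0, -53.0], [10.0, -2.0, -52.0], [11.0, 4.0, -53.0], [10.0, 6.0, -53.0]]
(np.float64(324.0832903206134), np.float64(262.0091517154549))
[-2.83238544e-01  5.48586643e-01 -2.79164863e-01  8.11861087e-06
 -7.43117527e-01 -1.05275828e+00] [ 512.15768919 -315.50391024    2.29021234]
0 (np.float64(324.0832903206134), np.float64(262.0091517154549))
20 (np.float64(324.01304743519273), np.float64(257.3835197864145))
40 (np.float64(323.9415732944796), np.float64(252.67680727875918))
60 (np.float64(323.86883523907505), np.float64(247.88686350693712))
```

View pics/s4.png

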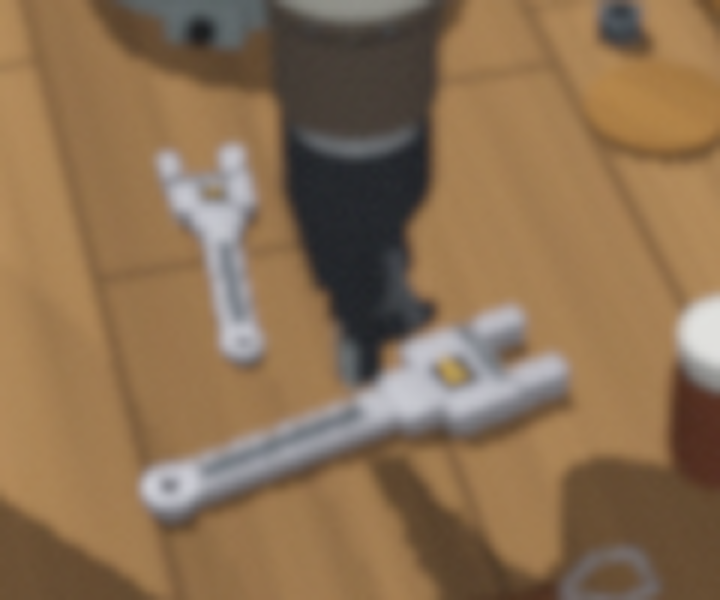

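Side view: the shut fingers end just above the handle (crop (360,380)), about 33–36 mm above the reported TCP, and the wrist depth agrees. So the true tips lie ~35 mm behind the reported TCP. I open, go lower under force watch, and close.

>>> {"op": "move_arm", "data": {"deltas": "0 0 0 0 0 0;0 0 0 0 0 0;0 0 0.8 0 0 0;0 0 0.8 0 0 0;0 0 0.7 0 0 0;0 0 0.5 0 0 0;0 0 0.3 0 0 0;0 0 0 0 0 0", "grip": 4.5}}

```text
clock: 6.15
position: [512.1, -315.5, -28.9]
ee_rot: [-0.117, 0.993, 0.0, -0.0]
contact_force: [-0.7, -0.1, 0.2]
gripper_width: 44.8
```

>>> {"op": "move_arm", "data": {"deltas": "0 0 0 0 0 0;0 0 0 0 0 0;0 0 0 0 0 0;0 0 0 0 0 0", "grip": 1}}

```text
clock: 6.65
position: [512.5, -315.7, -28.1]
ee_rot: [-0.117, 0.993, -0.0, 0.0]
contact_force: [-0.5, -0.6, 5.2]
gripper_width: 22.0
```

Run:
```python
from h import *
im=get('wrist'); cv2.imwrite('pics/w5.png',im['pixels'][150:400])
s=im['state']; Rt=R.from_quat(s['ee_rot']); print(s['clock'],s['position'],s['contact_force'],s['gripper_width'])
for v in range(236,256,3): print(v,[np.round(Rt.inv().apply(world(im,u,v)-s['position']),0).tolist() for u in (285,290,300,340,346,350)])
```

```text
6.65 [ 512.53173517 -315.73389549  -28.06583639] [-0.45831541 -0.55300946  5.18609594] 21.99149770463524
236 [[8.0, -16.0, -28.0], [8.0, -13.0, -28.0], [13.0, -8.0, -40.0], [13.0, 10.0, -40.0], [8.0, 14.0, -27.0], [7.0, 16.0, -26.0]]
239 [[10.0, -15.0, -37.0], [10.0, -13.0, -36.0], [12.0, -8.0, -40.0], [11.0, 10.0, -39.0], [11.0, 13.0, -37.0], [11.0, 15.0, -38.0]]
242 [[11.0, -15.0, -41.0], [10.0, -12.0, -39.0], [10.0, -8.0, -39.0], [10.0, 10.0, -39.0], [11.0, 13.0, -42.0], [11.0, 15.0, -41.0]]
245 [[11.0, -14.0, -44.0], [10.0, -12.0, -43.0], [9.0, -8.0, -41.0], [8.0, 10.0, -39.0], [11.0, 13.0, -44.0], [11.0, 14.0, -45.0]]
248 [[10.0, -14.0, -46.0], [11.0, -12.0, -47.0], [7.0, -8.0, -40.0], [7.0, 10.0, -40.0], [11.0, 12.0, -47.0], [10.0, 14.0, -46.0]]
251 [[10.0, -14.0, -50.0], [11.0, -11.0, -51.0], [6.0, -8.0, -40.0], [5.0, 10.0, -39.0], [10.0, 12.0, -49.0], [10.0, 14.0, -49.0]]
254 [[10.0, -13.0, -52.0], [11.0, -11.0, -53.0], [4.0, -8.0, -40.0], [3.0, 11.0, -38.0], [10.0, 12.0, -52.0], [11.0, 14.0, -53.0]]
```

View pics/w5.png

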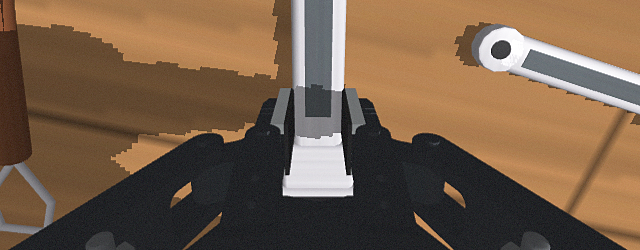

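Gripped, but only the tip of the pads holds; reseat 4 mm lower.

>>> {"op": "move_arm", "data": {"deltas": "0 0 0 0 0 0;0 0 0 0 0 0;0 0 0.2 0 0 0;0 0 0.2 0 0 0;0 0 0 0 0 0", "grip": 3.5}}

```text
clock: 7.32
position: [512.2, -315.5, -32.8]
ee_rot: [-0.117, 0.993, 0.0, -0.0]
contact_force: [-0.5, -0.7, 1.2]
gripper_width: 34.8
```

>>> {"op": "move_arm", "data": {"deltas": "0 0 0 0 0 0;0 0 0 0 0 0;0 0 0 0 0 0", "grip": 0.8}}

```text
clock: 7.7
position: [512.8, -315.7, -31.7]
ee_rot: [-0.117, 0.993, -0.0, 0.001]
contact_force: [-0.9, 1.9, 5.7]
gripper_width: 22.4
```

>>> {"op": "move_arm", "data": {"deltas": "0 0 -1 0 0 0;0 0 -3 0 0 0;0 0 -5 0 0 0;0 0 -5 0 0 0;0 0 -3 0 0 0;0 0 0 0 0 0"}}

```text
clock: 8.45
position: [513.0, -315.7, 139.1]
ee_rot: [-0.117, 0.993, -0.001, 0.002]
contact_force: [-0.6, -0.7, -6.5]
gripper_width: 22.4
```

Run:
```python
from h import *
im=get('wrist'); cv2.imwrite('pics/w6.png',im['pixels'])
im=get('side'); cv2.imwrite('pics/s6.png',cv2.resize(im['pixels'][150:300,230:430],None,fx=4,fy=4))
plan([0,0,0])
im=get('top'); 
import pickle; pickle.dump(im,open('t6.pkl','wb'))
for k in ['nut_center']:
    print(k,[(np.round(b['point']),round(b['p'],2)) for b in eyes.boxes_of(im,k)])
```

```text
t 8.55 pos [ 510.5 -314.5  135.1] yaw -2.908 F [ 0.2  0.7 -5.5] g 22.5 j6 -1.05
total tool cm [42.32 42.38 13.78] turn z 0 tilt fix tool [ 0.0034 -0.003   0.    ]
nut_center [(array([550., 151.,  57.]), 0.54), (array([554., 152.,  73.]), 0.42)]
```

View pics/w6.png

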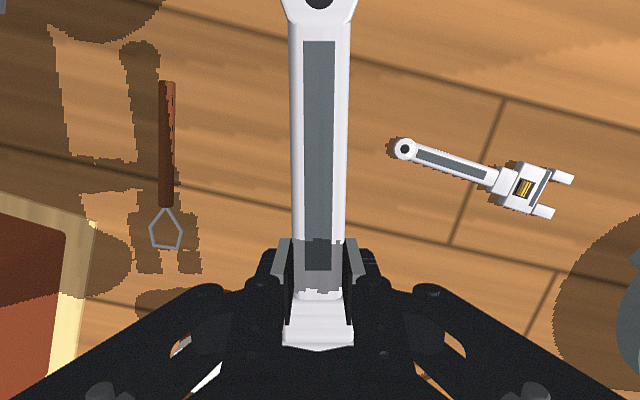

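View pics/s6.png

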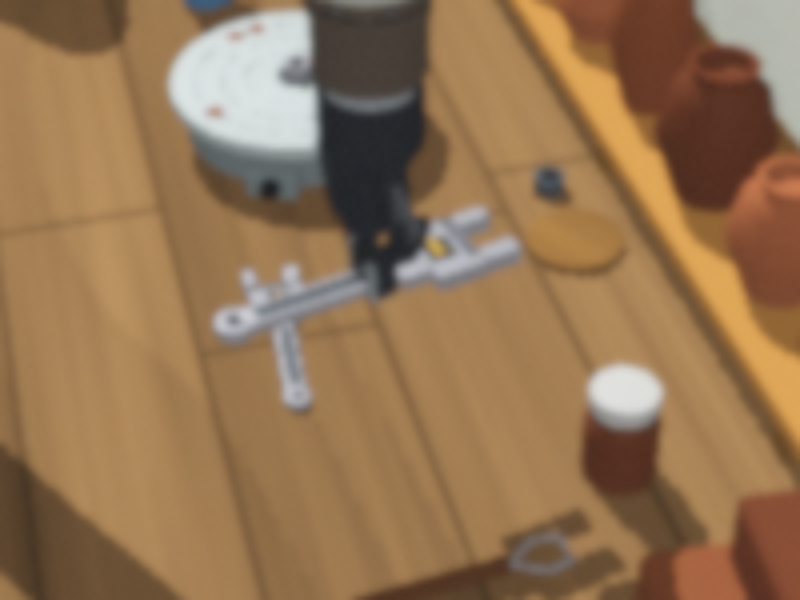

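```bash
cat >> h.py <<'E'
def handle(im,usl=(270,370),vsl=(0,225)):
    """fit held handle in tool frame"""
    s=im['state']; Rt=R.from_quat(s['ee_rot']); o=np.array(s['position'])
    us,vs=np.meshgrid(np.arange(*usl),np.arange(*vsl))
    P=np.array([world(im,u,v) for u,v in zip(us.ravel(),vs.ravel())])
    T=Rt.inv().apply(P-o)
    m=(T[:,2]>-75)&(T[:,2]<-10)&(abs(T[:,1])<30); T=T[m]
    c=[]
    for b in np.arange(15,130,5):
        k=(T[:,0]>=b)&(T[:,0]<b+5)
        if k.sum()>20: c.append((b+2.5,(T[k,1].min()+T[k,1].max())/2,np.median(T[k,2]),np.ptp(T[k,1])))
    c=np.array(c); g=c[:,3]<27
    fy=np.polyfit(c[g,0],c[g,1],1); fz=np.polyfit(c[g,0],c[g,2],1)
    print('handle tool frame: y=%.4f x + %.2f ; ztop=%.4f x + %.2f; xmax %.1f n %d'%(*fy,*fz,T[:,0].max(),g.sum()), np.round(c[:,3],0))
    return fy,fz
E
python3 - <<'E'
from h import *
im=get('wrist'); handle(im)
plan([585,40,150],0.233-np.pi)
E
```

```text
handle tool frame: y=0.0056 x + 0.09 ; ztop=0.0064 x + -43.52; xmax 107.5 n 17 [24. 24. 24. 23. 24. 24. 24. 24. 24. 24. 24. 24. 24. 24. 24. 24. 26. 29.]
t 8.7 pos [ 510.6 -314.8  134.6] yaw -2.907 F [-0.5 -0.5 -5.4] g 22.1 j6 -1.05
total tool cm [-15.47  32.79  -1.5 ] turn z 0.001 tilt fix tool [ 0.0032 -0.0043  0.    ]
```

>>> {"op": "move_arm", "data": {"deltas": "-1.5 3.2 -0.3 0 0 0;-2.2 4.7 -0.3 0 0 0;-2.2 4.7 -0.3 0 0 0;-2.2 4.7 -0.3 0 0 0;-2.2 4.7 -0.3 0 0 0;-2.2 4.7 0 0 0 0;-2.2 4.7 0 0 0 0;-0.8 1.4 0 0 0 0;0 0 0 0 0 0;0 0 0 0 0 0"}}

```text
clock: 9.95
position: [585.9, 38.6, 151.4]
ee_rot: [-0.117, 0.993, -0.0, -0.001]
contact_force: [0.7, 0.0, -6.0]
gripper_width: 22.3
```

Run:
```python
from h import *
import pickle
im=get('wrist'); cv2.imwrite('pics/w7.png',im['pixels']); pickle.dump(im,open('w7.pkl','wb'))
handle(im)
plan([585,40,150],0.233-np.pi)
for k in ['nut_center','wheel_mark']:
    print(k,[(np.round(b['point']),round(b['p'],2)) for b in eyes.boxes_of(im,k)])
print(proj(im,[549,150,79]))
```

```text
handle tool frame: y=0.0056 x + 0.10 ; ztop=0.0068 x + -43.54; xmax 106.9 n 17 [24. 24. 24. 23. 24. 24. 24. 24. 24. 24. 24. 24. 24. 24. 24. 24. 27. 28.]
t 10.0 pos [586.   38.3 151.7] yaw -2.908 F [ 0.6 -0.5 -5.5] g 22.4 j6 -1.68
total tool cm [0.06 0.19 0.17] turn z 0.0 tilt fix tool [-0.0002 -0.0017  0.    ]
nut_center [(array([550., 149.,  73.]), 0.96)]
wheel_mark [(array([525., 150.,  60.]), 0.73)]
(np.float64(465.0368895226149), np.float64(184.07144893680464))
```

View pics/w7.png

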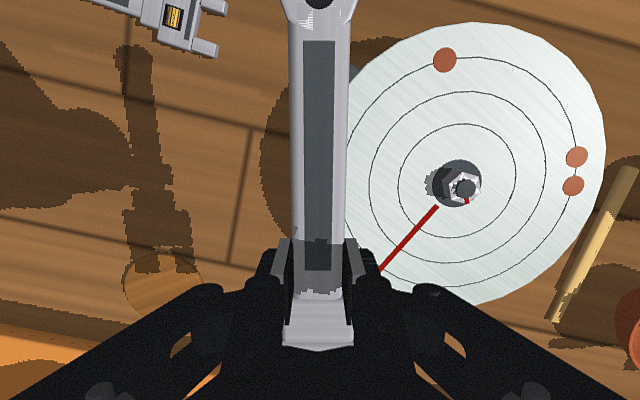

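The nut is at (461,184) with its stripe at (467,201), pointing away from the red line, which runs (437,206)→(380,270).

Run:
```python
from h import *
import pickle
im=pickle.load(open('w7.pkl','rb'))
c=im['pixels'][150:220,420:510]; cv2.imwrite('pics/w7c.png',cv2.resize(c,None,fx=8,fy=8,interpolation=cv2.INTER_CUBIC))
us,vs=np.meshgrid(np.arange(425,505),np.arange(150,222))
P=np.array([world(im,u,v) for u,v in zip(us.ravel(),vs.ravel())]); px=im['pixels'][vs.ravel(),us.ravel()].astype(int)
print('disc z',np.median(P[:,2]))
for lo,hi in ((72.5,77.5),(77.5,83)):
    m=(P[:,2]>lo)&(P[:,2]<hi); q=P[m][:,:2]; print(lo,m.sum(),q.mean(0),np.median(P[m,2]))
m=(P[:,2]>72); q=P[m][:,:2]
print('nut top all',q.mean(0),cv2.minEnclosingCircle(q.astype(np.float32)),cv2.minAreaRect(q.astype(np.float32)))
red=(px[:,2]>110)&(px[:,1]<60)&(px[:,0]<60)
us=us.ravel();vs=vs.ravel()
k=red&(vs>190)&(us>455); print('stripe px',us[k].mean(),vs[k].mean(),k.sum(),world(im,us[k].mean(),vs[k].mean(),76))
# red line
U,V=np.meshgrid(np.arange(378,440),np.arange(200,275)); p=im['pixels'][V,U].astype(int); k=(p[...,2]>110)&(p[...,1]<70)&(p[...,0]<70)
L=np.array([world(im,u,v,60) for u,v in zip(U[k],V[k])])[:,:2]
w,Vv=np.linalg.eigh(np.cov(L.T)); d=Vv[:,1]*np.sign(Vv[0,1]); print('line yaw',np.arctan2(d[1],d[0]),L.mean(0),k.sum())
n=np.array([-d[1],d[0]]); print('nut offset from line', (q.mean(0)-L.mean(0))@n)
# hex orientation: fit
best=[]
from scipy.optimize import minimize
from itertools import product
```

```text
disc z 59.635315267567165
72.5 538 [551.98478739 150.9670003 ] 75.35029256511558
77.5 255 [552.25198234 152.1493047 ] 78.41096134102179
nut top all [551.19055506 147.982229  ] ((535.4893798828125, 94.21310424804688), 73.68203735351562) ((542.5489501953125, 93.04409790039062), (146.96533203125, 25.193782806396484), 80.58214569091797)
stripe px 466.3333333333333 200.33333333333334 24 [561.95360224 157.40469427  76.        ]
line yaw -0.41338789358661604 [609.52092159 127.29120297] 411
nut offset from line -4.484013293204229
```

View pics/w7c.png

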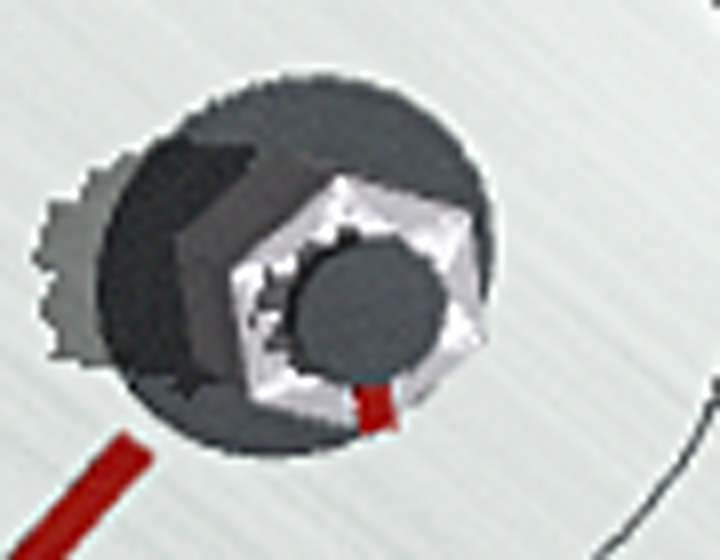

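Run:
```python
from h import *
import pickle
im=pickle.load(open('w7.pkl','rb'))
C=np.array([(382,432),(487,338),(470,212),(340,178),(235,275),(245,403)])/8.-0.44+[420,150]
W=np.array([world(im,u,v,76)[:2] for u,v in C]); print(np.round(W,1)); c=W.mean(0); print('c',c)
r=W-c; a=np.arctan2(r[:,1],r[:,0]); print('rad',np.hypot(*r.T),'ang',a)
k=np.arange(6)*np.pi/3; print('yaw mod60', [round(((x+np.pi/6)%(np.pi/3))-np.pi/6,3) for x in a])
S=[(300+75,308)]; 
st=world(im,(371)/8-.44+420,308/8-.44+150,79); print('stud',st)
print('line at nut', )
for u,v in [(437,206),(380,270)]: print(world(im,u,v,60))
```

```text
[[564.4 159.2]
 [552.6 165.9]
 [540.7 159.5]
 [540.5 145.7]
 [552.3 139. ]
 [564.7 144.5]]
c [552.51483405 152.29144358]
rad [13.6887954  13.62413992 13.79643717 13.70528673 13.33385685 14.43335465] ang [ 0.5254219   1.56799152  2.59230615 -2.6401826  -1.59001931 -0.56878265]
yaw mod60 [np.float64(-0.522), np.float64(0.521), np.float64(0.498), np.float64(0.501), np.float64(0.504), np.float64(0.478)]
stud [551.90781112 151.85163399  79.        ]
line at nut
[575.52215194 143.06437677  60.        ]
[646.48651674 112.43309057  60.        ]
```

Run:
```python
from h import *
plan([467.5,103.1,85],0.504-np.pi)
```

```text
t 10.1 pos [586.3  38.3 152.1] yaw -2.908 F [-0.3 -1.  -4.5] g 22.2 j6 -1.68
total tool cm [10.06  9.05  6.72] turn z -0.271 tilt fix tool [-0.     -0.0006 -0.    ]
```

>>> {"op": "move_arm", "data": {"deltas": "2.5 2.2 0 0 0 0;4 3.5 0.5 0 0 0;3.56 3.35 1 0 0 0;0 0 1.5 0 0 -0.09;0 0 1.5 0 0 -0.09;0 0 1.2 0 0 -0.091;0 0 1 0 0 0;0 0 0 0 0 0;0 0 0 0 0 0"}}

```text
clock: 11.22
position: [468.3, 104.2, 85.8]
ee_rot: [-0.25, 0.968, 0.0, 0.001]
contact_force: [0.6, 0.3, -4.7]
gripper_width: 22.3
```

Run:
```python
from h import *
import pickle
im=get('wrist'); cv2.imwrite('pics/w8.png',im['pixels']); handle(im)
plan([467.5,103.1,85],0.504-np.pi)
im=get('top'); pickle.dump(im,open('t8.pkl','wb')); cv2.imwrite('pics/t8.png',cv2.resize(im['pixels'][160:280,180:320],None,fx=5,fy=5,interpolation=cv2.INTER_CUBIC))
im=get('side'); cv2.imwrite('pics/s8.png',cv2.resize(im['pixels'][120:240,230:370],None,fx=5,fy=5,interpolation=cv2.INTER_CUBIC)); pickle.dump(im,open('s8.pkl','wb'))
```

```text
handle tool frame: y=0.0041 x + -0.00 ; ztop=0.0070 x + -43.59; xmax 107.2 n 17 [24. 24. 24. 23. 24. 24. 24. 24. 24. 24. 24. 24. 24. 24. 24. 24. 27. 28.]
t 11.28 pos [468.3 104.3  85.9] yaw -2.636 F [ 0.2  0.4 -5.3] g 22.2 j6 -1.62
total tool cm [ 0.13 -0.06  0.09] turn z 0.001 tilt fix tool [-0.0002  0.0014 -0.    ]
```

View pics/t8.png

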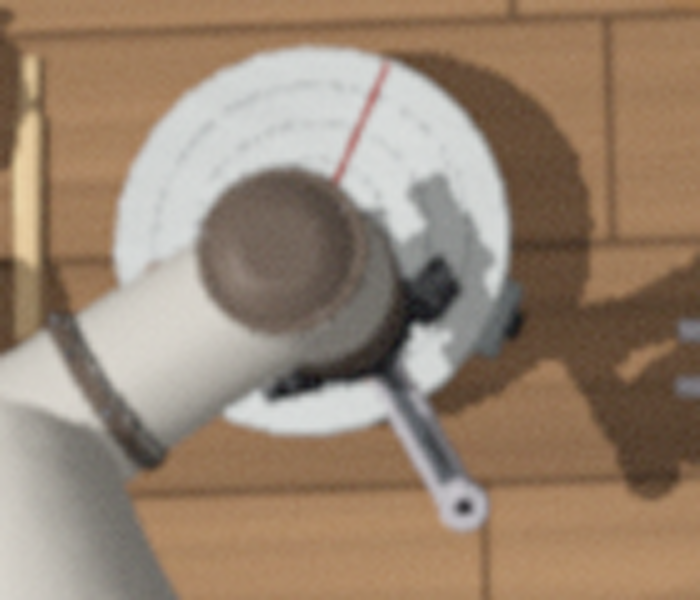

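View pics/s8.png

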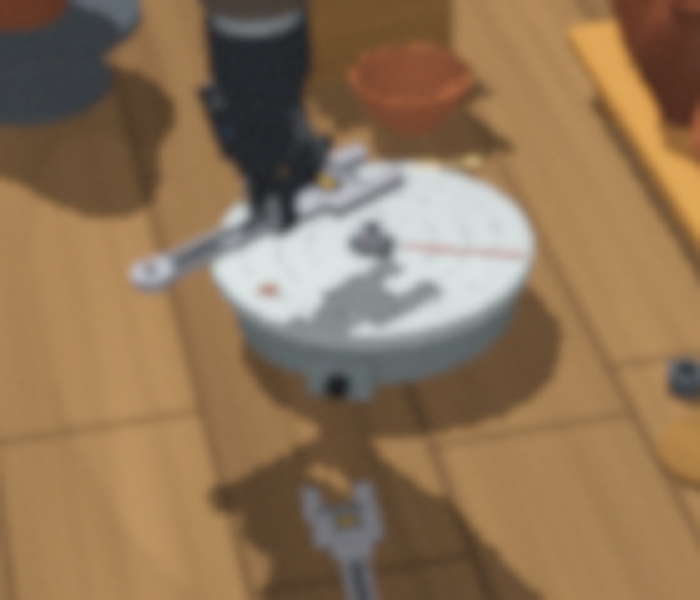

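>>> {"op": "move_arm", "data": {"deltas": "0.12 -0.06 1 0 0 0;0 0 1.3 0 0 0;0 0 0.8 0 0 0;0 0 0.3 0 0 0;0 0 0 0 0 0;0 0 0 0 0 0"}}

```text
clock: 12.12
position: [467.3, 103.2, 51.6]
ee_rot: [-0.25, 0.968, 0.0, 0.0]
contact_force: [-0.2, 0.3, -4.5]
gripper_width: 22.1
```

Run:
```python
from h import *
import pickle
plan([467.5,103.1,52],0.504-np.pi)
im=get('side')
uv=[proj(im,[552,152,79])]; u,v=map(int,uv[0])
c=cv2.resize(im['pixels'][v-40:v+40,u-55:u+55],None,fx=7,fy=7,interpolation=cv2.INTER_CUBIC)
s=im['state']; Rt=R.from_quat(s['ee_rot'])
# predicted wrench features (wrench frame about seat, top z=7.5)
seat=np.array(s['position'])+Rt.apply([-95.8,-.4,-38])
e=-Rt.apply([1,0,0]);n=Rt.apply([0,1,0])
for x,y,z,col in [(13,-12,7.5,(0,0,255)),(-16,-12,7.5,(0,0,255)),(13,17,7.5,(0,255,0)),(-16,17,7.5,(0,255,0)),(13,-12,-7.5,(255,0,0)),(13,17,-7.5,(255,0,0))]:
    p=proj(im,seat+x*e+y*n+[0,0,z]); cv2.circle(c,(int((p[0]-u+55+.5)*7),int((p[1]-v+40+.5)*7)),4,col,1)
p=proj(im,[552.2,152.1,79]);cv2.circle(c,(int((p[0]-u+55+.5)*7),int((p[1]-v+40+.5)*7)),4,(0,255,255),1)
cv2.imwrite('pics/s9.png',c)
```

```text
t 12.12 pos [467.3 103.2  51.6] yaw -2.636 F [-0.2  0.3 -4.5] g 22.1 j6 -1.62
total tool cm [-0.01 -0.02 -0.04] turn z 0.002 tilt fix tool [-0.0001  0.0008 -0.    ]
```

View pics/s9.png

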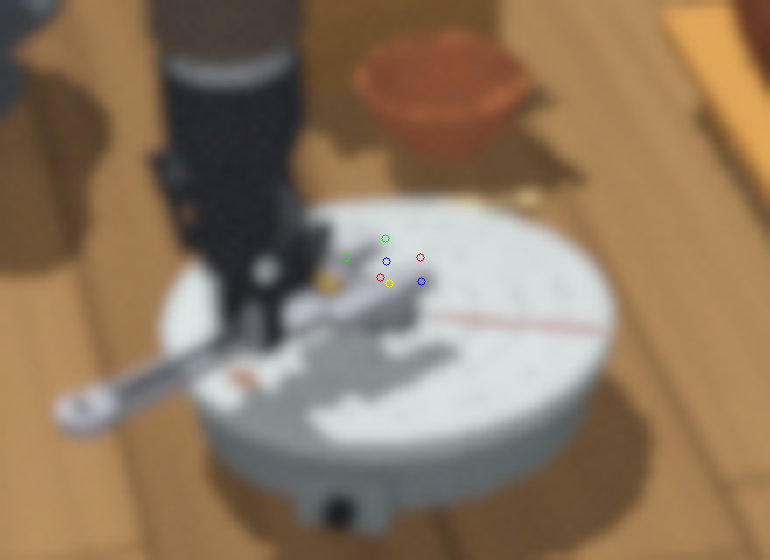

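The side view shows the near jaw at (420,280) over the nut (400,315). The overlay is off by a few pixels, but by the same amount for jaw and nut. I lower slowly, watching the force.

>>> {"op": "move_arm", "data": {"deltas": "0 0 0.3 0 0 0;0 0 0.3 0 0 0;0 0 0.3 0 0 0;0 0 0.3 0 0 0;0 0 0 0 0 0"}}

```text
clock: 12.8
position: [466.7, 102.9, 39.0]
ee_rot: [-0.25, 0.968, -0.0, -0.0]
contact_force: [-0.8, -0.1, -5.0]
gripper_width: 22.3
```

>>> {"op": "move_arm", "data": {"deltas": "0 0 0.3 0 0 0;0 0 0.3 0 0 0;0 0 0.2 0 0 0;0 0 0 0 0 0"}}

```text
clock: 13.3
position: [466.8, 103.0, 31.1]
ee_rot: [-0.25, 0.968, -0.0, -0.0]
contact_force: [0.1, 1.1, -4.8]
gripper_width: 22.3
```

>>> {"op": "move_arm", "data": {"deltas": "0 0 0.1 0 0 0;0 0 0 0 0 0"}}

```text
clock: 13.55
position: [466.9, 103.1, 30.3]
ee_rot: [-0.25, 0.968, 0.0, -0.0]
contact_force: [0.8, 0.3, -5.3]
gripper_width: 22.1
```

>>> {"op": "move_arm", "data": {"deltas": "0 0 0.1 0 0 0;0 0 0 0 0 0"}}

```text
clock: 13.8
position: [466.9, 103.0, 29.3]
ee_rot: [-0.25, 0.968, -0.0, -0.0]
contact_force: [0.1, 0.0, -5.4]
gripper_width: 22.0
```

>>> {"op": "move_arm", "data": {"deltas": "0 0 0.1 0 0 0;0 0 0 0 0 0"}}

```text
clock: 14.05
position: [467.1, 103.1, 28.5]
ee_rot: [-0.25, 0.968, 0.0, 0.0]
contact_force: [0.4, -0.7, -2.7]
gripper_width: 21.9
```

>>> {"op": "move_arm", "data": {"deltas": "0 0 0.1 0 0 0;0 0 0 0 0 0"}}

```text
clock: 14.3
position: [467.1, 103.1, 28.3]
ee_rot: [-0.25, 0.968, -0.0, 0.0]
contact_force: [-3.8, 0.2, 4.6]
gripper_width: 22.1
```

Landed (the force went from −5.4 to +4.6 N). Release, rise, look.

>>> {"op": "move_arm", "data": {"deltas": "0 0 0 0 0 0;0 0 0 0 0 0;0 0 0 0 0 0;0 0 -0.5 0 0 0;0 0 -2 0 0 0;-2 0 -4 0 0 0;-4 0 -4 0 0 0;-4 0 -1.5 0 0 0;0 0 0 0 0 0;0 0 0 0 0 0", "grip": 4}}

```text
clock: 15.55
position: [553.5, 151.1, 146.6]
ee_rot: [-0.25, 0.968, -0.0, -0.001]
contact_force: [0.1, -0.7, -0.4]
gripper_width: 40.0
```

Run:
```python
from h import *
import pickle
im=get('wrist'); cv2.imwrite('pics/w10.png',im['pixels']); pickle.dump(im,open('w10.pkl','wb'))
plan([467,103,150],0.504-np.pi)
for k in ['worm_top','nut_center']:
    print(k,[(np.round(b['point']),round(b['p'],2)) for b in eyes.boxes_of(im,k)])
```

```text
t 15.6 pos [553.2 150.9 146.5] yaw -2.636 F [0.  0.2 0.1] g 40.2 j6 -1.61
total tool cm [ 9.86 -0.01 -0.32] turn z 0.002 tilt fix tool [ 0.0003 -0.0023  0.    ]
worm_top [(array([505., 121.,  76.]), 0.98), (array([506., 411.,  56.]), 0.44)]
nut_center [(array([549., 150.,  75.]), 0.97)]
```

View pics/w10.png

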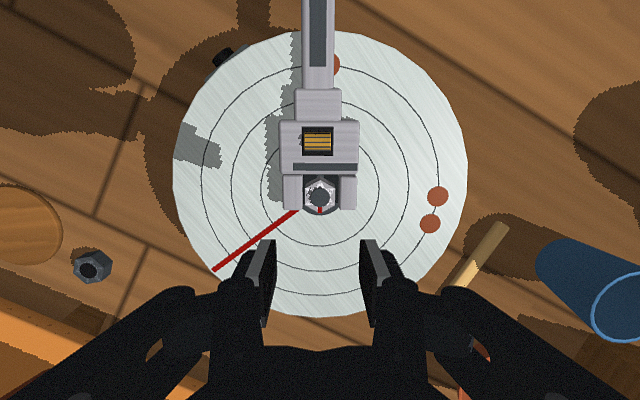

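The nut sits in the mouth at (320,197), between the jaws, with the stripe pointing out of the mouth. The worm is at (318,141).

```bash
cat >> h.py <<'E'
def planar(im,u,v,z): return np.round(world(im,u,v,z),1)
E
python3 - <<'E'
from h import *
import pickle
im=pickle.load(open('w10.pkl','rb'))
c=im['pixels'][110:220,270:370]; cv2.imwrite('pics/w10c.png',cv2.resize(c,None,fx=7,fy=7,interpolation=cv2.INTER_CUBIC))
P=np.array([[world(im,u,v) for u in range(300,335)] for v in range(120,162)])
m=P[...,2]>77.5; q=P[m]; print('worm z>77.5',m.sum(),q.mean(0) if m.sum() else '',q[:,2].max())
print('tilt head', np.round([world(im,u,v)[2] for u,v in [(290,130),(350,130),(290,170),(350,170),(292,190),(350,190)]],1))
E
```

```text
worm z>77.5 405 [515.06753351 129.31727089  80.30084988] 320.75972740517904
tilt head [74.5 74.3 75.2 75.6 76.  75.6]
```

View pics/w10c.png

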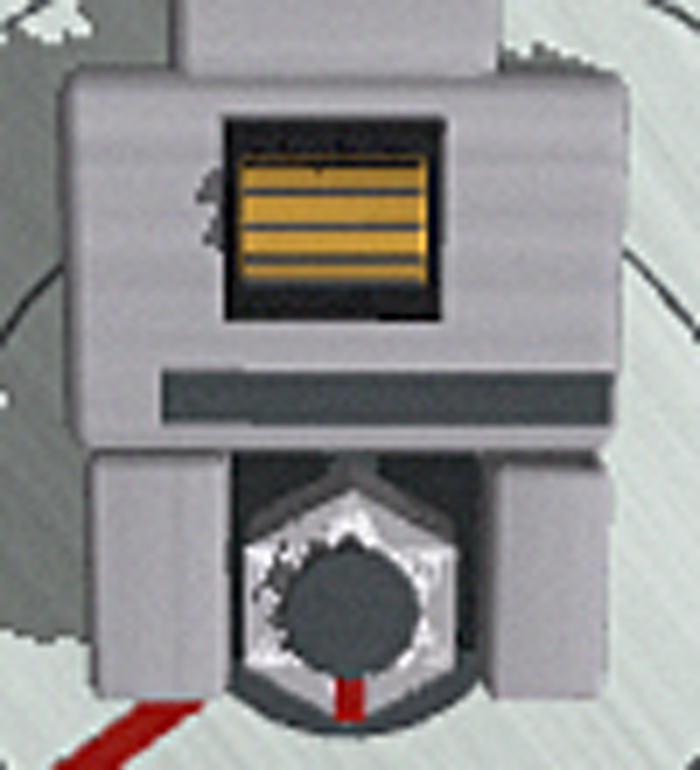

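Run:
```python
from h import *
import pickle
im=pickle.load(open('w10.pkl','rb'))
w=world(im,317.6,141.1,80); print('worm',w)
nut=world(im,270+350/7-.4,110+607/7-.4,79); print('stud',nut)
e=np.array([np.cos(.505),np.sin(.505),0]); 
t=w-10*e; t[2]=52; plan(t,.505-np.pi)
```

```text
worm [514.66840845 129.69476316  80.        ]
stud [551.55534152 151.90426186  79.        ]
t 15.7 pos [553.4 150.9 146.8] yaw -2.636 F [-0.   0.5  0.5] g 40.4 j6 -1.61
total tool cm [5.39 0.02 9.49] turn z 0.001 tilt fix tool [ 0.0001 -0.0017  0.    ]
```

>>> {"op": "move_arm", "data": {"deltas": "2.7 0 0 0 0 0;2.7 0 2 0 0 0;0 0 4 0 0 0;0 0 2.5 0 0 0;0 0 0.8 0 0 0;0 0 0 0 0 0", "grip": 0}}

```text
clock: 16.45
position: [507.1, 125.2, 54.3]
ee_rot: [-0.25, 0.968, -0.0, -0.0]
contact_force: [-0.0, -0.5, 0.1]
gripper_width: 0.2
```

Run:
```python
from h import *
im=get('wrist'); cv2.imwrite('pics/w11.png',cv2.resize(im['pixels'][160:340,210:430],None,fx=3.5,fy=3.5)); s=im['state']; Rt=R.from_quat(s['ee_rot'])
for v in range(230,252,2): print(v,[np.round(Rt.inv().apply(world(im,u,v)-s['position']),0).tolist() for u in (308,312,328,332)])
plan([0,0,0])
```

```text
230 [[8.0, -5.0, -19.0], [8.0, -3.0, -19.0], [8.0, 5.0, -19.0], [8.0, 7.0, -19.0]]
232 [[6.0, -5.0, -19.0], [7.0, -3.0, -20.0], [7.0, 5.0, -20.0], [6.0, 8.0, -18.0]]
234 [[6.0, -5.0, -20.0], [6.0, -3.0, -19.0], [6.0, 5.0, -20.0], [5.0, 8.0, -18.0]]
236 [[4.0, -5.0, -18.0], [5.0, -3.0, -20.0], [5.0, 5.0, -20.0], [5.0, 7.0, -20.0]]
238 [[11.0, -4.0, -36.0], [10.0, -3.0, -36.0], [10.0, 5.0, -35.0], [3.0, 8.0, -19.0]]
240 [[10.0, -4.0, -38.0], [10.0, -3.0, -38.0], [11.0, 5.0, -38.0], [3.0, 7.0, -21.0]]
242 [[11.0, -4.0, -41.0], [11.0, -3.0, -41.0], [10.0, 5.0, -40.0], [10.0, 7.0, -41.0]]
244 [[11.0, -4.0, -44.0], [11.0, -2.0, -43.0], [10.0, 5.0, -42.0], [11.0, 6.0, -44.0]]
246 [[11.0, -4.0, -45.0], [10.0, -2.0, -45.0], [11.0, 5.0, -46.0], [11.0, 6.0, -45.0]]
248 [[10.0, -4.0, -46.0], [10.0, -2.0, -47.0], [11.0, 4.0, -48.0], [10.0, 6.0, -47.0]]
250 [[10.0, -4.0, -48.0], [10.0, -2.0, -49.0], [11.0, 4.0, -50.0], [11.0, 6.0, -49.0]]
t 16.5 pos [507.7 125.5  55. ] yaw -2.635 F [ 1.  -0.  -0.1] g -0.1 j6 -1.62
total tool cm [50.49 13.63  5.44] turn z 0 tilt fix tool [-0.0003  0.001  -0.    ]
```

View pics/w11.png

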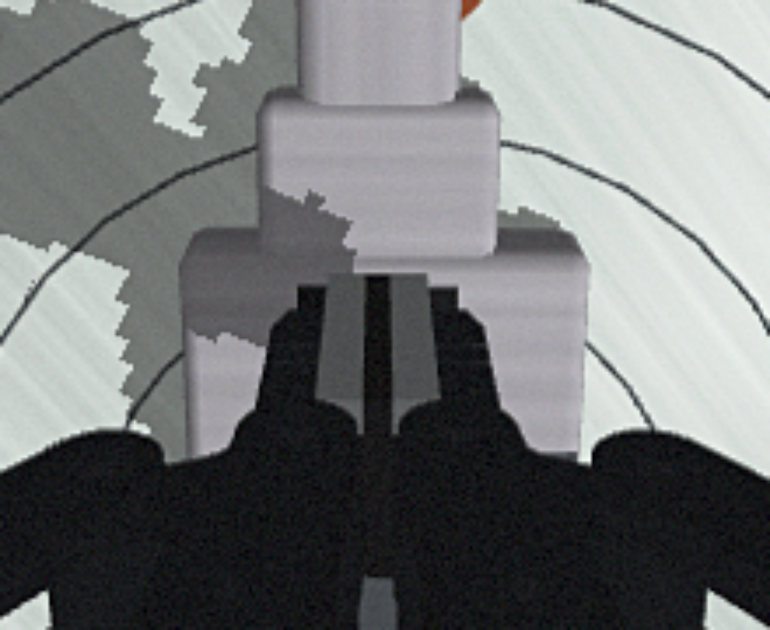

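>>> {"op": "move_arm", "data": {"deltas": "0 0 0.4 0 0 0;0 0 0.4 0 0 0;0 0 0 0 0 0"}}

```text
clock: 16.88
position: [508.4, 125.9, 47.9]
ee_rot: [-0.251, 0.968, 0.0, 0.001]
contact_force: [-1.0, -0.3, 6.4]
gripper_width: -0.4
```

>>> {"op": "move_arm", "data": {"deltas": "0 0 0.1 0 0 0;0 0 0 0 0 0"}}

```text
clock: 17.12
position: [508.5, 126.0, 47.7]
ee_rot: [-0.251, 0.968, 0.0, 0.002]
contact_force: [-3.3, 0.7, 11.6]
gripper_width: 0.0
```

>>> {"op": "move_arm", "data": {"deltas": "0 0 0.1 0 0 0;0 0 0 0 0 0"}}

```text
clock: 17.38
position: [508.6, 126.0, 47.5]
ee_rot: [-0.251, 0.968, 0.0, 0.002]
contact_force: [-4.1, 0.2, 15.9]
gripper_width: 0.0
```

>>> {"op": "move_arm", "data": {"deltas": "0 0 -0.07 0 0 0;-0.3 0 0 0 0 0;-0.3 0 0 0 0 0;-0.3 0 0 0 0 0;0 0 0 0 0 0"}}

```text
clock: 18.0
position: [516.0, 130.1, 47.7]
ee_rot: [-0.251, 0.968, -0.0, 0.001]
contact_force: [-4.0, 0.2, 14.3]
gripper_width: 0.1
```

>>> {"op": "move_arm", "data": {"deltas": "-0.3 0 0 0 0 0;-0.3 0 0 0 0 0;-0.3 0 0 0 0 0;0 0 0 0 0 0"}}

```text
clock: 18.5
position: [523.9, 134.7, 47.3]
ee_rot: [-0.251, 0.968, 0.0, 0.001]
contact_force: [-2.9, 0.8, 11.5]
gripper_width: 0.1
```

>>> {"op": "move_arm", "data": {"deltas": "0 0 -1.5 0 0 0;-1 0 -4 0 0 0;-1.5 0 -4 0 0 0;0 0 0 0 0 0;0 0 0 0 0 0"}}

```text
clock: 19.12
position: [544.2, 146.0, 139.8]
ee_rot: [-0.25, 0.968, 0.0, -0.0]
contact_force: [-1.6, -0.7, -0.5]
gripper_width: 0.1
```

Run:
```python
from h import *
import pickle
im=get('wrist'); pickle.dump(im,open('w12.pkl','wb'))
plan([467,103,150],0.504-np.pi)
u,v=map(int,proj(im,[540,145,78])); print(u,v)
cv2.imwrite('pics/w12.png',cv2.resize(im['pixels'][max(v-75,0):v+55,u-55:u+55],None,fx=6,fy=6,interpolation=cv2.INTER_CUBIC)[:600])
```

```text
t 19.18 pos [543.8 145.7 139.2] yaw -2.636 F [ 0.   0.1 -1. ] g -0.2 j6 -1.61
total tool cm [ 8.79 -0.02 -1.06] turn z 0.001 tilt fix tool [ 0.0004 -0.002   0.    ]
319 194
```

View pics/w12.png

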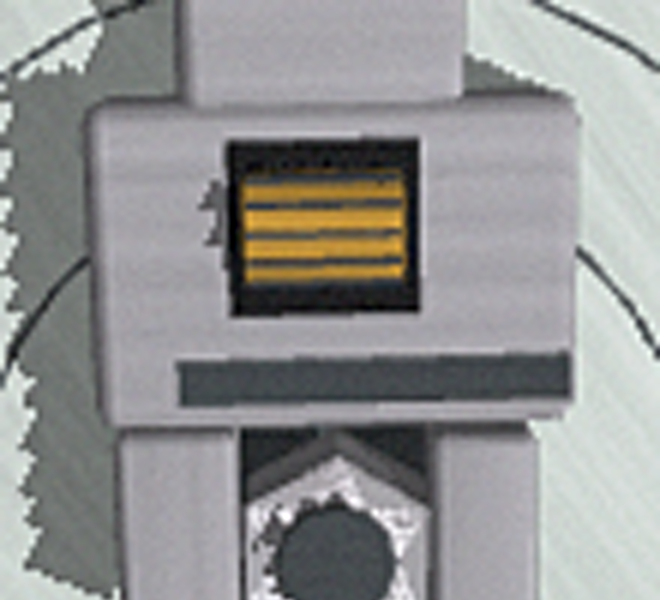

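The worm works: the jaw gap is now about 25.8 mm (crop 242–440, against the nut's 248–432). A second stroke makes it snug.

>>> {"op": "move_arm", "data": {"deltas": "2 0 2 0 0 0;2.05 0 3 0 0 0;0 0 2.5 0 0 0;0 0 1.2 0 0 0;0 0 0.35 0 0 0;0 0 0.1 0 0 0;0 0 0 0 0 0"}}

```text
clock: 20.05
position: [510.0, 126.9, 49.1]
ee_rot: [-0.25, 0.968, 0.0, 0.001]
contact_force: [0.6, 0.4, 0.0]
gripper_width: -0.1
```

>>> {"op": "move_arm", "data": {"deltas": "0.1 0 0.1 0 0 0;0 0 0.1 0 0 0;0 0 0.1 0 0 0;0 0 0 0 0 0"}}

```text
clock: 20.55
position: [510.1, 126.9, 47.8]
ee_rot: [-0.251, 0.968, 0.0, 0.002]
contact_force: [-2.5, 0.3, 9.5]
gripper_width: -0.0
```

>>> {"op": "move_arm", "data": {"deltas": "-0.3 0 0 0 0 0;-0.3 0 0 0 0 0;-0.3 0 0 0 0 0;-0.3 0 0 0 0 0;-0.2 0 0 0 0 0;0 0 0 0 0 0"}}

```text
clock: 21.3
position: [515.8, 130.3, 47.6]
ee_rot: [-0.25, 0.968, -0.001, -0.005]
contact_force: [-14.7, -2.1, 21.6]
gripper_width: 0.0
```

The jaw resists now (drag force ~15 N): snug. Lift straight off and look.

>>> {"op": "move_arm", "data": {"deltas": "0 0 -0.3 0 0 0;0 0 -1.5 0 0 0;-1.5 0 -4 0 0 0;-2 0 -4 0 0 0;0 0 0 0 0 0;0 0 0 0 0 0"}}

```text
clock: 22.05
position: [551.0, 149.8, 143.4]
ee_rot: [-0.25, 0.968, 0.0, -0.0]
contact_force: [0.1, 0.5, -1.1]
gripper_width: 0.2
```

Run:
```python
from h import *
import pickle
im=get('wrist'); pickle.dump(im,open('w13.pkl','wb'))
plan([467,103,150],0.504-np.pi)
u,v=map(int,proj(im,[540,145,78])); print(u,v)
cv2.imwrite('pics/w13.png',cv2.resize(im['pixels'][v-55:v+45,u-55:u+55],None,fx=6,fy=6,interpolation=cv2.INTER_CUBIC)[:600])
```

```text
t 22.1 pos [550.5 149.4 142.8] yaw -2.636 F [-0.4 -0.2  0.1] g -0.2 j6 -1.61
total tool cm [ 9.56 -0.02 -0.71] turn z 0.001 tilt fix tool [ 0.0004 -0.0018  0.    ]
318 183
```

View pics/w13.png

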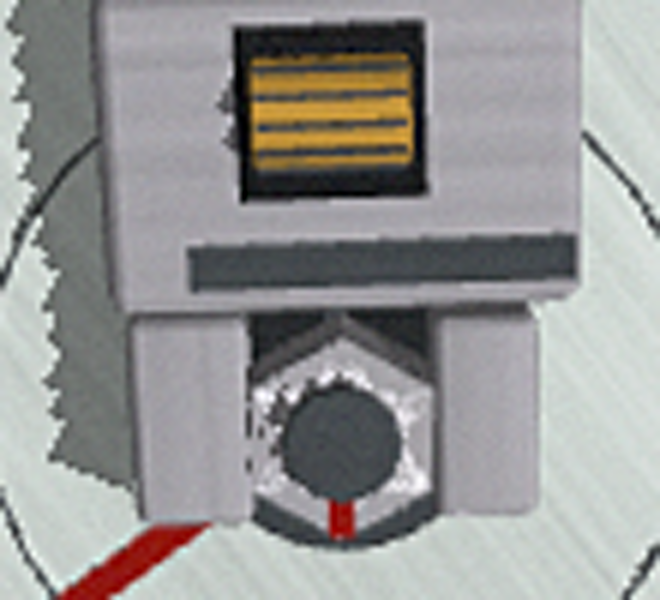

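Run:
```python
from h import *
import pickle
for f,r0 in (('w10',None),('w12',None),('w13',None)):
    im=pickle.load(open(f+'.pkl','rb')); e=np.array([np.cos(.5),np.sin(.5)]); n=np.array([-e[1],e[0]])
    d=im['range_z']; g=cv2.cvtColor(im['pixels'],cv2.COLOR_BGR2GRAY)
    c=np.array([551.9,152.0])
    # rectified top view on z=75 plane, 0.1mm/px aligned to e (down) n (right)
    xs=np.arange(-20,16,0.1); ys=np.arange(-24,24,0.1)
    M=np.array([[proj(im,[*(c+x*e+y*n),75.0]) for y in ys] for x in xs[::4]]).astype(np.float32)
    img=cv2.remap(im['pixels'],M[...,0],M[...,1],cv2.INTER_CUBIC); img=cv2.resize(img,(480,360)); cv2.imwrite(f'pics/rect_{f}.png',img)
a=[cv2.imread(f'pics/rect_{f}.png') for f in ('w10','w13')]
cv2.imwrite('pics/rect.png',cv2.resize(np.hstack(a),None,fx=.83,fy=.83))
a=cv2.imread('pics/rect_w13.png'); cv2.imwrite('pics/rect13.png',cv2.resize(a[:,60:420],None,fx=1.66,fy=1.66,interpolation=cv2.INTER_CUBIC))
```

```text
(no output)
```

View pics/rect13.png

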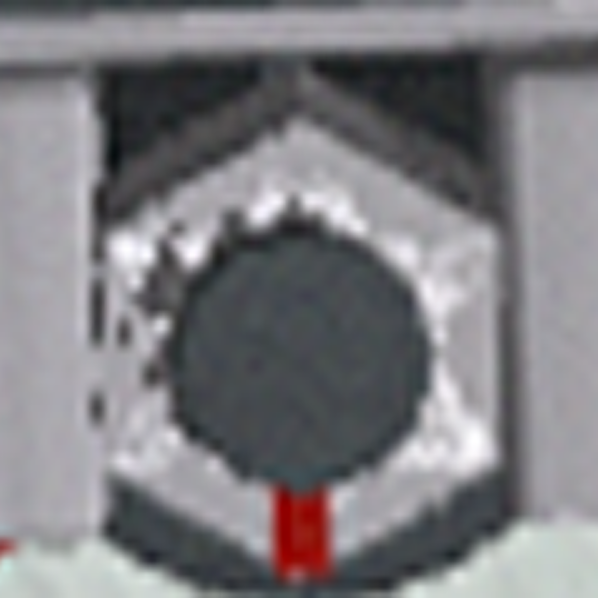

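View pics/rect.png

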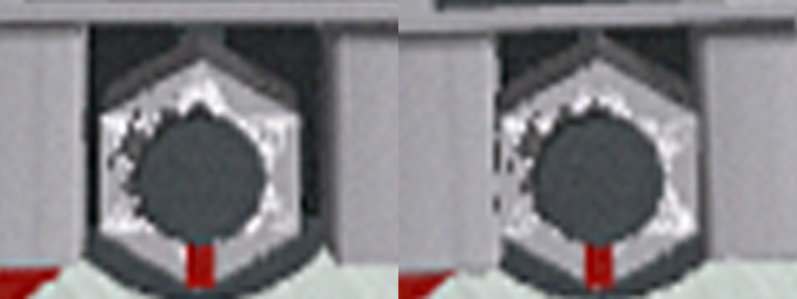

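The jaws sit tight on the nut (the remaining visual 0.3–0.5 mm per side is the jaw chamfer), and the wrench has skewed a little. I measure the handle's line for the regrasp.

Run:
```python
from h import *
import pickle
im=pickle.load(open('w13.pkl','rb'))
us,vs=np.meshgrid(np.arange(250,400),np.arange(0,130))
P=np.array([world(im,u,v) for u,v in zip(us.ravel(),vs.ravel())])
c=np.array([551.9,152.0]); yaw=.505
for it in range(4):
    e=np.array([np.cos(yaw),np.sin(yaw)]); n=np.array([-e[1],e[0]])
    s=(P[:,:2]-c)@e; t=(P[:,:2]-c)@n
    cen=[]
    for b in np.arange(-150,-84,5):
        k=(s>=b)&(s<b+5)&(P[:,2]>68)&(P[:,2]<78)&(abs(t)<30)
        if k.sum()>20: cen.append((b+2.5,(t[k].min()+t[k].max())/2,np.ptp(t[k]),np.median(P[k,2])))
    cen=np.array(cen); f=np.polyfit(cen[:,0],cen[:,1],1); yaw+=np.arctan(f[0])
print(np.round(cen,1)); print('yaw',yaw,'offset at nut',f[1])
g=c-95*e+n*np.interp(-95,cen[::1,0],cen[:,1]); print('grip',g)
plan([*g,31],yaw-np.pi)
```

```text
[[-1.425e+02 -2.000e-01  2.340e+01  7.180e+01]
 [-1.375e+02 -4.000e-01  2.360e+01  7.230e+01]
 [-1.325e+02 -5.000e-01  2.370e+01  7.230e+01]
 [-1.275e+02 -4.000e-01  2.310e+01  7.220e+01]
 [-1.225e+02 -5.000e-01  2.330e+01  7.240e+01]
 [-1.175e+02 -3.000e-01  2.390e+01  7.230e+01]
 [-1.125e+02 -2.000e-01  2.360e+01  7.230e+01]
 [-1.075e+02 -4.000e-01  2.380e+01  7.220e+01]
 [-1.025e+02 -1.000e-01  2.320e+01  7.240e+01]
 [-9.750e+01 -3.000e-01  2.330e+01  7.230e+01]
 [-9.250e+01 -5.000e-01  2.340e+01  7.220e+01]
 [-8.750e+01 -3.000e-01  2.280e+01  7.220e+01]
 [-8.250e+01 -5.000e-01  3.300e+01  7.210e+01]]
yaw 0.5363293041846925 offset at nut -0.36098783794813755
grip [470.44769984 103.10532018]
t 22.1 pos [550.5 149.4 142.8] yaw -2.636 F [-0.4 -0.2  0.1] g -0.2 j6 -1.61
total tool cm [ 9.23 -0.18 11.19] turn z -0.031 tilt fix tool [ 0.0004 -0.0018  0.    ]
```

>>> {"op": "move_arm", "data": {"deltas": "3 -0.06 0 0 0 0;3.2 -0.06 1 0 0 0;3.2 -0.06 2 0 0 -0.031;0 0 4 0 0 0;0 0 2.5 0 0 0;0 0 1.2 0 0 0;0 0 0.5 0 0 0;0 0 0 0 0 0", "grip": 4.5}}

```text
clock: 23.1
position: [470.3, 102.8, 31.7]
ee_rot: [-0.265, 0.964, -0.0, 0.0]
contact_force: [0.4, -0.7, 0.4]
gripper_width: 44.9
```

Run:
```python
from h import *
im=get('wrist'); cv2.imwrite('pics/w14.png',im['pixels'][0:350]); handle(im)
plan([469,102.4,30],0.536-np.pi)
```

```text
handle tool frame: y=-0.0032 x + 0.30 ; ztop=0.0020 x + -40.73; xmax 108.8 n 15 [48. 48. 50. 24. 24. 24. 23. 24. 24. 24. 24. 24. 24. 24. 24. 24. 24. 25.
 28.]
t 23.15 pos [470.6 103.   32. ] yaw -2.605 F [ 0.5 -0.9  0.4] g 44.8 j6 -1.59
total tool cm [0.16 0.03 0.2 ] turn z 0.001 tilt fix tool [-0.0001  0.0011 -0.    ]
```

View pics/w14.png

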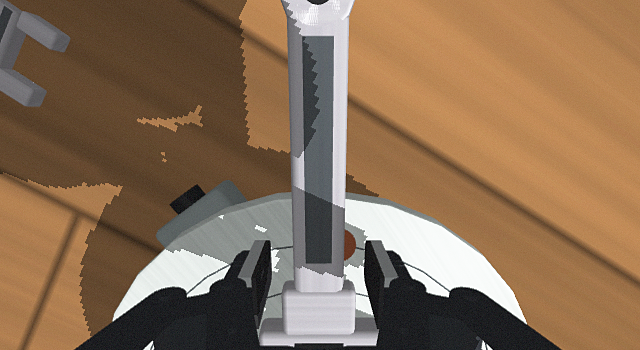

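>>> {"op": "move_arm", "data": {"deltas": "0.4 0.03 0.2 0 0 0;0 0 0 0 0 0;0 0 0 0 0 0;0 0 0 0 0 0", "grip": 2.5}}

```text
clock: 23.65
position: [466.6, 101.0, 29.7]
ee_rot: [-0.265, 0.964, 0.0, 0.0]
contact_force: [-0.8, 0.2, 0.1]
gripper_width: 25.0
```

Run:
```python
from h import *
s=telemetry.read_state(); plan([551.9,152,30])
```

```text
t 23.65 pos [466.6 101.   29.7] yaw -2.605 F [-0.8  0.2  0.1] g 25.0 j6 -1.59
total tool cm [-9.94  0.02 -0.03] turn z 0 tilt fix tool [-0.      0.0004  0.    ]
```

>>> {"op": "move_arm", "data": {"deltas": "-0.018 0.596 0 0 0 0.06;-0.018 0.596 0 0 0 0.06;-0.018 0.596 0 0 0 0.06;0 0 0 0 0 0"}}

```text
clock: 24.15
position: [458.5, 116.9, 29.5]
ee_rot: [-0.178, 0.984, -0.0, -0.0]
contact_force: [0.3, -0.6, -0.1]
gripper_width: 24.8
```

Run:
```python
from h import *
im=get('wrist'); handle(im); plan([551.9,152,30]); print(telemetry.read_state()['wrist_torque'])
```

```text
handle tool frame: y=-0.0091 x + -0.33 ; ztop=0.0053 x + -42.88; xmax 107.3 n 15 [48. 50. 24. 24. 24. 24. 24. 24. 24. 24. 24. 24. 24. 24. 24. 24. 24. 28.
 28.]
t 24.2 pos [458.6 116.9  29.5] yaw -2.784 F [-0.6 -1.   1.5] g 25.0 j6 -1.81
total tool cm [-9.97  0.02 -0.05] turn z 0 tilt fix tool [-0.     -0.0004 -0.    ]
[-0.1979172  -0.01139242 -0.06789893]
```

>>> {"op": "move_arm", "data": {"deltas": "-0.018 0.596 0 0 0 0.06;-0.018 0.596 0 0 0 0.06;-0.018 0.596 0 0 0 0.06;-0.018 0.596 0 0 0 0.06;-0.018 0.596 0 0 0 0.06;-0.018 0.596 0 0 0 0.06;-0.018 0.596 0 0 0 0.06;-0.018 0.596 0 0 0 0.06;-0.018 0.596 0 0 0 0.06;-0.018 0.596 0 0 0 0.06;-0.018 0.596 0 0 0 0.06;0 0 0 0 0 0"}}

```text
clock: 25.7
position: [456.1, 180.2, 29.3]
ee_rot: [0.15, 0.989, -0.001, -0.001]
contact_force: [-1.4, -3.3, 2.6]
gripper_width: 25.2
```

Run:
```python
from h import *
im=get('wrist'); cv2.imwrite('pics/w15.png',im['pixels']); handle(im); plan([551.9,152,30])
im=get('side'); u,v=map(int,proj(im,[552,152,79])); cv2.imwrite('pics/s15.png',cv2.resize(im['pixels'][v-40:v+50,u-55:u+55],None,fx=6,fy=6,interpolation=cv2.INTER_CUBIC))
```

```text
handle tool frame: y=-0.0262 x + 0.16 ; ztop=0.0067 x + -42.97; xmax 107.3 n 15 [48. 50. 24. 24. 24. 24. 24. 24. 24. 24. 24. 24. 24. 24. 24. 24. 24. 28.
 28.]
t 25.75 pos [456.1 180.3  29.3] yaw 2.84 F [-1.9 -3.8  2.4] g 25.2 j6 -2.58
total tool cm [-9.99  0.15 -0.08] turn z 0 tilt fix tool [-0.0024 -0.0015  0.    ]
```

View pics/s15.png

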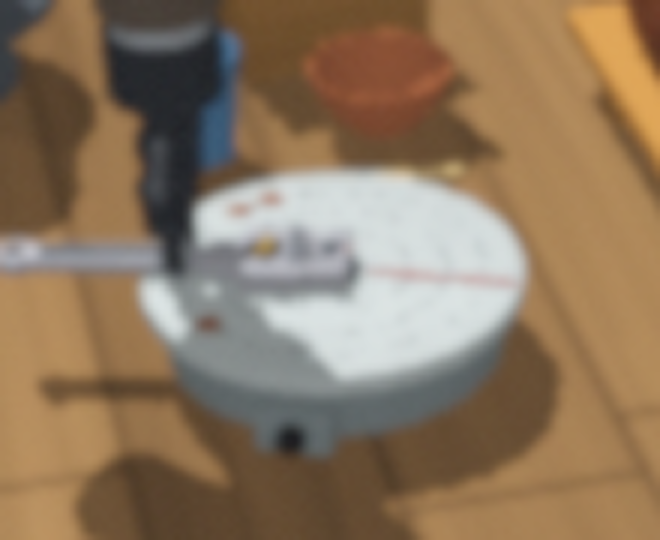

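The jaws point almost along the red line (mouth at (350,265), line from (370,270)). The wrench yaw is about −0.28, the line −0.41. A bit more.

>>> {"op": "move_arm", "data": {"deltas": "-0.018 0.596 0 0 0 0.06;-0.018 0.596 0 0 0 0.06;0 0.2 0 0 0 0.02;0 0 0 0 0 0"}}

```text
clock: 26.3
position: [460.7, 192.8, 29.3]
ee_rot: [0.22, 0.976, -0.002, -0.001]
contact_force: [-1.9, -5.4, 4.3]
gripper_width: 24.9
```

>>> {"op": "move_arm", "data": {"deltas": "0 0 0 0 0 0;0 0 0 0 0 0;0 0 -1 0 0 0;0 0 -3 0 0 0;-2 0 -4 0 0 0;-4 0 -3.5 0 0 0;-4 0 0 0 0 0;0 0 0 0 0 0;0 0 0 0 0 0", "grip": 4.5}}

```text
clock: 27.42
position: [551.9, 151.5, 144.4]
ee_rot: [0.22, 0.976, -0.0, -0.0]
contact_force: [0.2, -0.3, 0.1]
gripper_width: 45.1
```

Run:
```python
from h import *
import pickle
im=get('wrist'); pickle.dump(im,open('w16.pkl','wb')); cv2.imwrite('pics/w16.png',im['pixels'])
plan([467,103,150])
c=np.array([551.9,152.0]); yaw=-.40; e=np.array([np.cos(yaw),np.sin(yaw)]); n=np.array([-e[1],e[0]])
xs=np.arange(-50,50,.2); ys=np.arange(-35,35,.2)
M=np.array([[proj(im,[*(c+x*e+y*n),76.]) for y in ys] for x in xs]).astype(np.float32)
cv2.imwrite('pics/r16.png',cv2.resize(cv2.remap(im['pixels'],M[...,0],M[...,1],cv2.INTER_CUBIC),None,fx=1.2,fy=1.2))
us,vs=np.meshgrid(np.arange(230,420),np.arange(0,130))
P=np.array([world(im,u,v) for u,v in zip(us.ravel(),vs.ravel())])
for it in range(4):
    e=np.array([np.cos(yaw),np.sin(yaw)]); n=np.array([-e[1],e[0]])
    s=(P[:,:2]-c)@e; t=(P[:,:2]-c)@n; cen=[]
    for b in np.arange(-140,-86,5):
        k=(s>=b)&(s<b+5)&(P[:,2]>68)&(P[:,2]<78)&(abs(t)<30)
        if k.sum()>20: cen.append((b+2.5,(t[k].min()+t[k].max())/2,np.ptp(t[k]),np.median(P[k,2])))
    cen=np.array(cen); f=np.polyfit(cen[:,0],cen[:,1],1); yaw+=np.arctan(f[0])
print('wrench yaw',yaw,'offset at nut',f[1],'z slope',np.polyfit(cen[:,0],cen[:,3],1))
```

```text
t 27.48 pos [551.6 151.6 144.4] yaw 2.699 F [-0.7 -0.   0.1] g 44.9 j6 -2.56
total tool cm [ 5.56 -8.02 -0.55] turn z 0 tilt fix tool [-0.0003 -0.0005  0.    ]
wrench yaw -0.4141368899696521 offset at nut 0.7644060253527293 z slope [1.49528903e-03 7.23028402e+01]
```

View pics/r16.png

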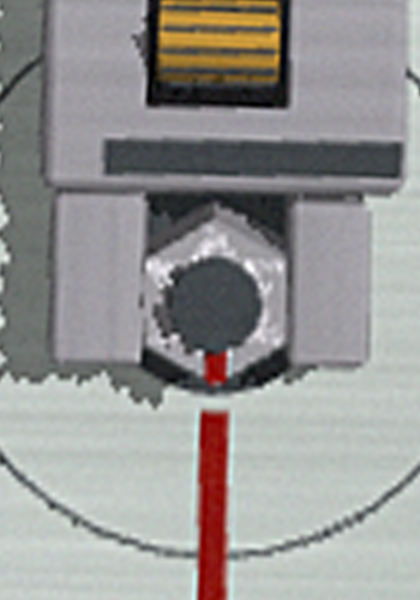

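View pics/w16.png

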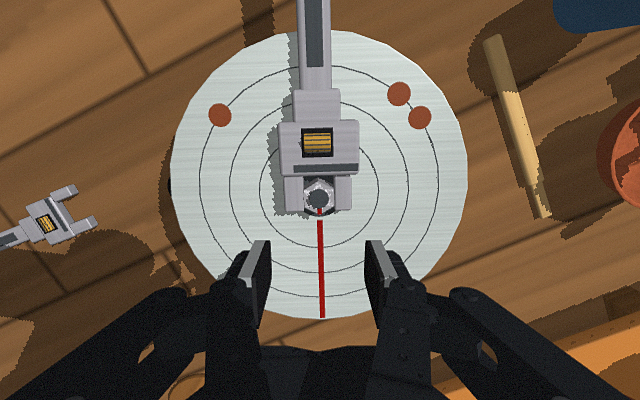

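The stripe and the line are in one straight line (stripe at (215,367), line from (213,410) down), and the jaws still fit closely around the nut. The wrench is flat, and the gripper stands clear above it. Handing in.

Run:
```python
from h import *
print(arm.job_done()); print(telemetry.read_state()['clock'])
```

```text
the job is handed in; nothing more can be done
None
the job is handed in; nothing more can be done
```

The job is handed in at about 27.5 s of the 67 s allowed; `job_done` gave no verdict. The wrench is lying on the nut, and the stripe and the line agree in the last picture.

**What I did:**
- I picked the largest of the three wrenches and laid it on the disc with the nut inside its mouth. The gap was about 29 mm, and the nut had not moved.
- I rolled the worm in two strokes. The second one stopped, with about 15 N of drag holding.
- I turned the wrench clockwise by about 0.95 rad with the fingers loosely around the handle, then let go and rose clear.

**Last checks:**
- **Stripe and line:** they agree within 1–2 degrees by eye.
- **Wrench position:** its yaw is −0.414 rad against −0.413 for the line. It lies flat, and its axis passes within about 0.8 mm of the nut's centre.
- **Gripper and other things:** the gripper touches nothing. I saw no bystander moved, but did not measure their positions again.

**What disagreed:**
- **Finger length:** the first grasp closed on air, because the real fingertips end 32–36 mm short of the reported TCP. I corrected for this using the wrist depth and the measured forces.
- **Jaw gap:** the picture shows about 25.3 mm between the visible jaw edges, close to the limits of 25.3 and 25.5 mm. I put that down to bevelled edges and take the real gap as about 24.5 mm, since the worm had jammed, but I did not measure it directly.
- **Side camera:** its overlay was a few pixels off, so I relied on the wrist camera.

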